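# Finish packing the sample transport box

### The arm

A 6-joint arm with a two-finger parallel gripper is mounted at the origin on the work surface. World frame = base frame: x ahead of the robot, y to its left, z up, the work surface at z = 0. Lengths are in m, angles in rad, forces in N, time in s.
With the tool pointing down it reaches from about 0.425 to 1.125 m from the base axis. Payload 14.9 kg.
Tool frame: the origin (TCP) lies midway between the tips of the shut fingers; the grasp point (between the pads) lies 19 mm behind it; z points along the fingers, x is the direction in which the jaws open and shut, and the axes are right-handed (so a half turn about z gives the same grasp; the last joint's range is limited). The gripper opens to 91 mm and grips with 3 to 60 N. Pads are 32 mm wide; open, the fingers measure 118 mm over their backs; the gripper's body (76 mm by 178 mm) begins 60 mm behind the grasp point.
Start: joints at [1.216, 0.379, 1.734, -0, 1.028, -0.033], TCP at [0.221, 0.664, 0.192] pointing down, gripper open.
Joint ranges: [-2.77, 2.77], [-0.74, 2.19], [0, 2.66], [-1.06, 4.2], [0.31, 2.87], [-3.08, 3.08]. Speed limits (rad/s): [1.89, 1.89, 2.39, 3.14, 3.14, 3.14].

### API

Orientations are given as a rotation vector (axis times angle).
In Python, from plant import arm gives the robot as it stands.
- The arm moves only by the tool move_arm, never from a script. Its argument "commands" is a list of rows, each a list of 3 entries, a list of its own where there are three numbers: the shift along the tool's x, y, z in cm, then the turn about the tool's z in degrees, then the opening, from 0 (shut) to 1 (fully open). In form: [[[dx, dy, dz], spin, hand], ...]. A call has exactly 5 rows; each row is the pose to reach, as a shift and turn from the pose measured when the call began, along the tool's axes at that moment; what a row does not reach only later rows make up. A row lasts 1/12 s, in which the tool goes at most 41.7 mm and 7.16 degrees, less where a joint would pass 70% of its speed; a pose out of reach is approached as far as the arm can. A call with a gripper value outside its range is refused whole. The fingers move at their own pace and stop on an object; the grip force is fixed at half the most. Time passes only in rows, so rows that repeat a pose let the fingers close, or fill a call up. It gives the time, the measured TCP pose, the force and the opening at its end, in the units of the state.
- arm.state(): the state, without advancing time (a new reading comes with each control period).
- arm.grab_frame(name): name is "scene" or "top" or "wrist"; returns (picture, depth): 384x512x3 uint8, red, green, blue; 384x512 float32, m along the optical axis (not along the pixel's ray), 0 where there is no reading.
- arm.camera_info(name): a dict with "camera_matrix" (3x3 intrinsics, pixels), "eye" and "orientation" of the camera in the world. Camera axes: x right, y down, z forward; pixel columns grow to the right and rows downward; lengths in m; the calibration is good to about 2 mm. A picture is of the moment at which its call begins: read the wrist's pose just before it. camera_info takes no time and is no camera call; for the wrist camera it gives the pose at the moment of the call.
- arm.finish_job(): hands the job in, once; it reports no verdict.
The state is a dict: "clock": time; "joint_positions": joint angles; "joint_vel": joint speeds; "effort": joint torques, N m; "tool_pos": TCP position; "eef_rot": TCP orientation; "contact_force": force on the tool from outside, world axes, zero at the start; "torque": the same for the moment, N m; "finger_gap": finger opening in m.
Only numpy, scipy, OpenCV 4.12 (cv2) and the standard library are available. Lean on these libraries where they do the work, as an engineer would, in place of code of your own. Each camera call takes 0.05 s, during which the arm holds its last target.

### The job

Finish packing the open grey transport box for dispatch: put the tall cardboard carton and the bottle from the leaning rest into it beside the tub, all three upright and fully down on the box's floor. Set them down rather than dropping them, and leave the other things on the bench where they are.

Things in the scene. Friction and masses are not known exactly. Their poses are not given: they have to be found in the camera images.
- case: Open grey box fixed to the bench, 140 (x) x 138 (y) x 70 mm high; walls and floor 5 mm: inside 130 (x) x 128 (y) mm. Origin: centre of its underside, on the bench, z up; inner floor at 5 mm, rim at 70 mm. A tub already stands in one of its two -y corners. Free are the other -y corner (for the bottle; a thin grey pad marks it) and the whole +y half (for the carton, lengthwise along x).
- tub_center (a point): Centre of the closed round plastic tub that is already in the box: 58 mm across, 70 mm high, loose, 0.13 to 0.25 kg, z is its axis. It stands about 34 mm to the +x or to the -x side of the box's middle and 33 mm to the -y side. It stays in the box.
- bottle_center (a point): Centre of the bottle to pack: straight round amber bottle with an equally wide black cap, 60 mm across over its whole 125 mm height (this point is 62.5 mm from either end), z is its axis, towards the cap; 0.21 to 0.42 kg; held loosely it can swing between the fingers. At the start it leans in its rest, its cap reaching 157 mm above the bench: carry things over it higher than that.
- rest: Fixed sheet-metal rest in which the bottle leans 0.60 rad (34 degrees) from vertical, cap to the rest's -x (robot side). Origin on the bench, z up; the centre of the bottle's underside is 45 mm along x and 36 mm along z from it. A back plate below the bottle and low cheeks at its sides (to 40 mm up the bottle, 76 mm over both) leave its upper 50 mm free; it lifts out along its own axis.
- carton_center (a point): Centre of the carton to pack: plain rigid cardboard, 118 (x) x 52 (y) x 120 mm high (z, up), standing loose on the bench; 0.20 to 0.39 kg. Grip it across the 52 mm. Carton and bottle stand well above rim and tub, but side by side in the box they leave no finger room between them: easiest is carton first, then the bottle gripped along the box's x.
- beaker: Bystander: open glass beaker, 64 mm across, 72 mm high. Origin near its underside.
- small_bottle: Bystander: small amber jar, 44 mm across, 75 mm high (not to be packed). Origin near its underside.
- mouse: Bystander: black computer mouse, 100 x 58 x 32 mm. Origin near its underside.
- spanner: Bystander: steel spanner, 150 mm long, lying flat. Origin near its underside.
- column: Bystander: steel chromatography column with square end fittings, 155 mm long, 22 mm thick, lying. Origin near its underside.
There are look-alikes about, which are no part of the job. What is shaped like the part that bears bottle_center but green, purple or red is not meant.

How it is judged:
At the end, for the whole second after the job is handed in: Carton, bottle and tub all stand inside the transport box: each centre over the box's inside, within about 7 mm of the height it has when standing on the box's floor, upright within 0.1 rad, at rest and released (x of bottle_center in the frame of case between -0.042 and 0.042 m and y of bottle_center in the frame of case between -0.042 and 0.042 m and z of bottle_center in the frame of case between 0.0615 and 0.0745 m and angle between each of bottle_center, carton_center, tub_center's own z axis and vertical below 0.1 rad and linear speed of each of bottle, carton, tub below 0.02 m/s and x of carton_center in the frame of case between -0.048 and 0.048 m and y of carton_center in the frame of case between -0.048 and 0.048 m and z of carton_center in the frame of case between 0.059 and 0.072 m and x of tub_center in the frame of case between -0.042 and 0.042 m and y of tub_center in the frame of case between -0.042 and 0.042 m and z of tub_center in the frame of case between 0.034 and 0.047 m); the robot touches nothing.
It fails at once if a bystander (beaker, small jar, mouse, spanner or column) is moved more than 30 mm (distance of any of beaker, small_bottle, mouse, spanner, column from where it was at the start of the episode above 0.03 m).
It fails at once if the bottle is dropped (falls freely faster than 0.7 m/s, some 25 mm) (linear speed of bottle above 0.7 m/s and contact force between the fingers and bottle below 0.1 N and contact force between bottle and anything else below 0.1 N).
It fails at once if the carton is dropped (falls freely faster than 0.7 m/s, some 25 mm) (linear speed of carton above 0.7 m/s and contact force between the fingers and carton below 0.1 N and contact force between carton and anything else below 0.1 N).
It also fails if it takes over 64 s, if anything falls off the work surface, if the arm or the gripper's body presses on something with over 40 N, if the wrist force passes 120 N, or if a joint passes its speed limit or range.

## Working session

There is one attempt and no reset: what is moved stays moved. The work goes in short steps, Python scripts to look and compute and a tool call to move; the robot and the scene stay as the last step left them, time stands still between calls to the robot, and variables do not carry over. Pictures are saved under pics/ and viewed, and the job is handed in when it is done.

Besides the shell and the picture viewer there is one more tool, called after ">>>" in YAML: its name, and indented under it one key for each argument. move_arm: Moves the arm, as the interface text tells. Its arguments: {"type":"object","properties":{"commands":{"type":"array","items":{"type":"array"}}},"required":["commands"]}

```bash
ls; mkdir -p pics
python3 - <<'E'
from plant import arm
import cv2,numpy as np
print(arm.state())
for n in ["scene","top","wrist"]:
    p,d=arm.grab_frame(n); cv2.imwrite(f"pics/a_{n}.png",p[:,:,::-1]); np.savez(f"a_{n}.npz",p=p,d=d,**{k:np.array(v) for k,v in arm.camera_info(n).items()})
    print(n,arm.camera_info(n))
E
```

```text
pics
{'clock': 0.0, 'joint_positions': array([ 1.21571164e+00,  3.79378788e-01,  1.73476888e+00, -1.99158623e-06,
        1.02850288e+00, -3.32568106e-02]), 'joint_vel': array([-0.00093711,  0.00330601, -0.00086242,  0.00058244, -0.00022826,
        0.00027518]), 'effort': array([-1.54001144e-03, -7.63726115e+01, -4.34386325e+01,  6.49795728e-02,
        4.23414947e-02, -4.74577928e-05]), 'tool_pos': array([0.22124469, 0.66368236, 0.19101498]), 'eef_rot': array([ 2.54818280e+00,  1.83647855e+00, -1.37792123e-03]), 'contact_force': array([-0.37458122,  0.07622742,  0.56244443]), 'torque': array([-0.02347109,  0.02834156,  0.03776578]), 'finger_gap': 0.0910360946157778}
scene {'camera_matrix': array([[383.36207604,   0.        , 252.59076541],
       [  0.        , 383.36207604, 191.26914659],
       [  0.        ,   0.        ,   1.        ]]), 'eye': array([1.10675432, 0.36615224, 0.99582372]), 'orientation': array([-1.31580966, -2.359588  ,  0.82584263])}
top {'camera_matrix': array([[379.34715048,   0.        , 244.7244568 ],
       [  0.        , 379.34715048, 196.42212026],
       [  0.        ,   0.        ,   1.        ]]), 'eye': array([ 0.32227472, -0.02002789,  1.09827663]), 'orientation': array([-2.10942358,  2.12376898, -0.18828306])}
wrist {'camera_matrix': array([[331.04866825,   0.        , 253.74792001],
       [  0.        , 331.04866825, 188.15683003],
       [  0.        ,   0.        ,   1.        ]]), 'eye': array([0.14418797, 0.68909405, 0.3848595 ]), 'orientation': array([2.35085681, 1.69542237, 0.24347988])}
```

View pics/a_scene.png

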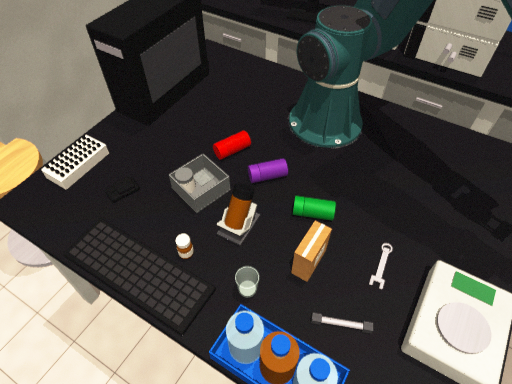

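View pics/a_top.png

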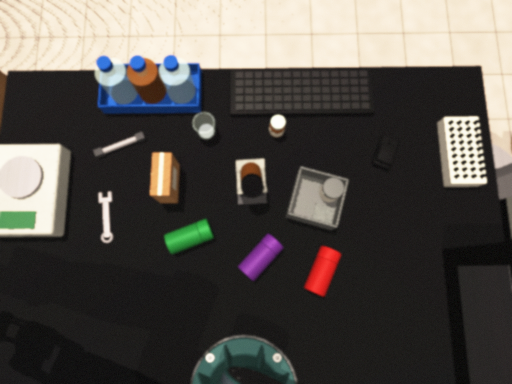

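View pics/a_wrist.png

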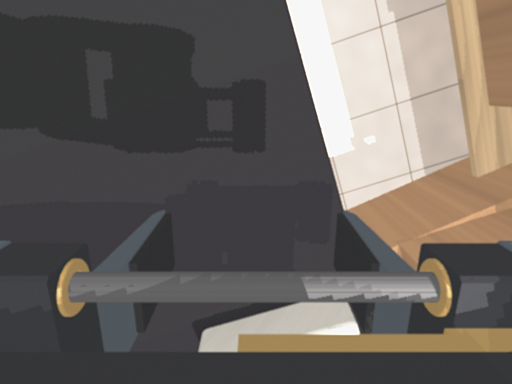

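The amber/black-capped bottle is in the white rest at top (252,180) / scene (238,208). The look-alikes are green (188,236), purple (260,257) and red (322,271), all lying down. The carton is at top (165,178), the box at (318,197) and the tub at (332,188). Next I'll enlarge and back-project.

```bash
cat > h.py <<'E'
import numpy as np,cv2
from scipy.spatial.transform import Rotation as R
def load(f):
    z=np.load(f); return z
def cloud(p,d,K,eye,ori):
    v,u=np.mgrid[:d.shape[0],:d.shape[1]]
    c=np.stack([(u-K[0,2])/K[0,0]*d,(v-K[1,2])/K[1,1]*d,d],-1)
    return c@R.from_rotvec(ori).as_matrix().T+eye
def cl(f):
    z=np.load(f); return z['p'],z['d'],cloud(z['p'],z['d'],z['camera_matrix'],z['eye'],z['orientation'])
E
python3 - <<'E'
from h import *
p,d,c=cl('a_top.npz')
a=cv2.resize(p[145:260,135:360,::-1],None,fx=3.5,fy=3.5,interpolation=cv2.INTER_CUBIC); cv2.imwrite('pics/b_top.png',a)
q,e,s=cl('a_scene.npz')
a=cv2.resize(q[140:290,160:340,::-1],None,fx=4,fy=4,interpolation=cv2.INTER_CUBIC); cv2.imwrite('pics/b_scene.png',a)
for u,v in [(300,250),(60,300),(200,300)]: print(c[v,u])
for u,v in [(300,350),(150,120)]: print(s[v,u])
# region stats
def reg(C,D,P,x0,x1,y0,y1,z0,z1):
    m=(D>0)&(C[...,0]>x0)&(C[...,0]<x1)&(C[...,1]>y0)&(C[...,1]<y1)&(C[...,2]>z0)&(C[...,2]<z1)
    return m
for (u,v) in [(165,160),(158,175),(332,188),(320,170),(348,175),(305,170),(290,215),(335,225),(252,185),(250,170)]: print(u,v,c[v,u].round(4))
for (u,v) in [(310,240),(240,195),(185,177),(200,157),(170,178),(228,180),(200,208)]: print('s',u,v,s[v,u].round(4))
E
```

```text
[ 0.37521858 -0.16465394  0.00172083]
[ 2.39814787e-01  5.14938176e-01 -5.95439515e-05]
[ 2.37985853e-01  1.19784292e-01 -1.65768651e-04]
[0.80694899 0.31246408 0.00216632]
[ 0.36326957 -0.56198591  0.02116661]
165 160 [0.6111 0.2046 0.12  ]
158 175 [0.5692 0.2213 0.1222]
332 188 [ 0.5403 -0.2486  0.0743]
320 170 [ 0.6109 -0.2319  0.0012]
348 175 [ 0.5945 -0.3138  0.0026]
305 170 [ 0.5962 -0.1786  0.0587]
290 215 [ 0.4693 -0.1334  0.0524]
335 225 [ 0.4389 -0.2533  0.0673]
252 185 [ 0.5353 -0.0279  0.143 ]
250 170 [ 0.5832 -0.0232  0.1129]
s 310 240 [0.5804 0.2123 0.1211]
s 240 195 [ 0.5643 -0.0178  0.1421]
s 185 177 [ 0.5525 -0.2352  0.0754]
s 200 157 [ 0.4506 -0.2537  0.0652]
s 170 178 [ 0.5715 -0.284   0.0596]
s 228 180 [ 0.4771 -0.1237  0.0537]
s 200 208 [ 0.5911 -0.1566  0.0108]
```

View pics/b_top.png

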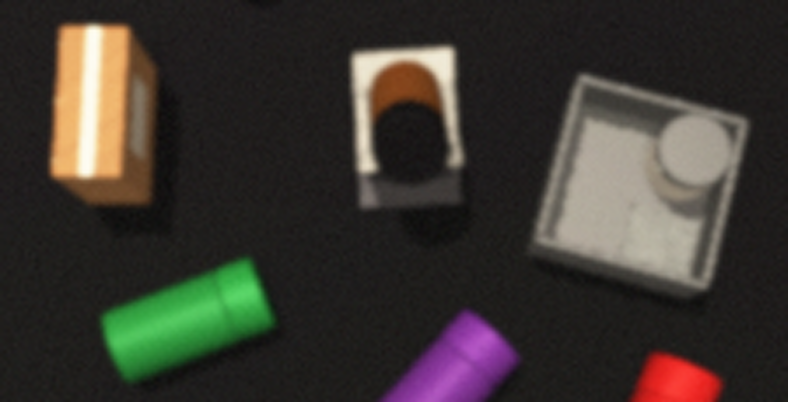

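View pics/b_scene.png

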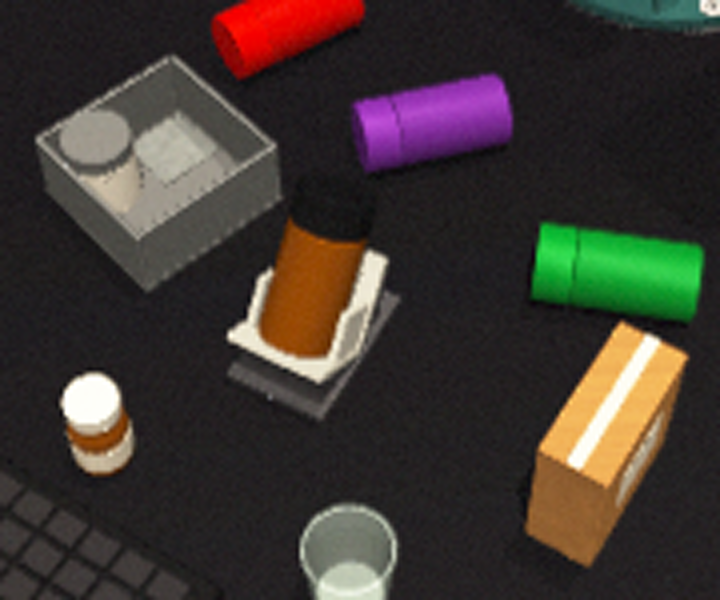

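Run:
```python
from h import *
def ray(f,uv,z):
    Z=np.load(f);K=Z['camera_matrix'];r=R.from_rotvec(Z['orientation']).as_matrix()
    o=[]
    for u,v in uv:
        w=r@np.array([(u-K[0,2])/K[0,0],(v-K[1,2])/K[1,1],1]); o.append(Z['eye']+w*(z-Z['eye'][2])/w[2])
    return np.array(o)
for f in ['a_top.npz','a_scene.npz']:
    p,d,c=cl(f)
    for nm,(x0,x1,y0,y1,z0,z1) in dict(rim=(.4,.68,-.34,-.11,.055,.085),carton=(.45,.7,.1,.35,.112,.128)).items():
        m=(c[...,0]>x0)&(c[...,0]<x1)&(c[...,1]>y0)&(c[...,1]<y1)&(c[...,2]>z0)&(c[...,2]<z1)&(d>0)
        pts=c[m]; print(f,nm,len(pts),pts[:,2].mean(),cv2.minAreaRect(pts[:,:2].astype(np.float32)))
    m=(c[...,0]>.45)&(c[...,0]<.65)&(c[...,1]>-.33)&(c[...,1]<-.15)&(c[...,2]>.071)&(c[...,2]<.08)&(d>0)
    print('tub',m.sum(),cv2.minEnclosingCircle(c[m][:,:2].astype(np.float32)))
    # bottle amber
    hsv=cv2.cvtColor(p,cv2.COLOR_RGB2HSV)
    m=(c[...,0]>.45)&(c[...,0]<.65)&(c[...,1]>-.1)&(c[...,1]<.05)&(c[...,2]>.05)&(d>0)
    print('bottle',m.sum(),c[m].min(0),c[m].max(0))
t=np.array([[582,75],[748,120],[708,290],[532,245]])/3.5+[135,145]-.36
print(ray('a_top.npz',t,.07))
s=np.array([[172,55],[280,145],[148,237],[37,140]])/4+[160,140]-.4
print(ray('a_scene.npz',s,.07))
tc=np.array([[60,24],[130,24],[120,178],[52,177]])/3.5+[135,145]-.36
print(ray('a_top.npz',tc,.12))
sc=np.array([[625,323],[687,355],[607,495],[538,455]])/4+[160,140]-.4
print(ray('a_scene.npz',sc,.12))
```

```text
a_top.npz rim 845 0.06984779307970262 ((0.5186417698860168, -0.20996032655239105), (0.13842371106147766, 0.1406673789024353), 73.78185272216797)
a_top.npz carton 846 0.11917113428427228 ((0.573896586894989, 0.21627996861934662), (0.053227171301841736, 0.11721262335777283), 88.96249389648438)
tub 365 ((0.525873601436615, -0.21188189089298248), 0.08581307530403137)
bottle 903 [ 0.50734699 -0.06676674  0.05000375] [0.63218458 0.01643689 0.15716966]
a_scene.npz rim 739 0.06752704566893382 ((0.5221878290176392, -0.20690816640853882), (0.14190265536308289, 0.1411208063364029), 73.88461303710938)
a_scene.npz carton 799 0.12029214222567627 ((0.5760844945907593, 0.21908129751682281), (0.053293779492378235, 0.11947856843471527), 89.06356048583984)
tub 239 ((0.5304483771324158, -0.2084198296070099), 0.08905891329050064)
bottle 1129 [ 0.5096034  -0.06066201  0.05001215] [0.63541935 0.0209577  0.15828337]
[[ 0.60465868 -0.16590747  0.07      ]
 [ 0.56658473 -0.29604207  0.07      ]
 [ 0.43173052 -0.25750519  0.07      ]
 [ 0.46787134 -0.12237965  0.07      ]]
[[ 0.43587392 -0.25311939  0.07      ]
 [ 0.47098416 -0.12057159  0.07      ]
 [ 0.59988814 -0.15455945  0.07      ]
 [ 0.56826188 -0.28910422  0.07      ]]
[[0.63516851 0.24110923 0.12      ]
 [0.63465082 0.18705759 0.12      ]
 [0.51393777 0.19089483 0.12      ]
 [0.51511743 0.24226919 0.12      ]]
[[0.51507521 0.19778355 0.12      ]
 [0.51665735 0.24489901 0.12      ]
 [0.63956232 0.24580893 0.12      ]
 [0.63711678 0.19513552 0.12      ]]
```

```bash
cat >> h.py <<'E'
def tool(s):
    return np.array(s['tool_pos']),R.from_rotvec(s['eef_rot']).as_matrix()
def go(s,tgt,yaw):
    p,r=tool(s)
    cur=np.degrees(np.arctan2(r[1,0],r[0,0]))
    sh=r.T@(np.array(tgt)-p)*100
    sp=-((yaw-cur+180)%360-180)
    print('t',round(float(s['clock']),2),'pos',p.round(4),'yaw',cur.round(2),'tilt',np.degrees(np.arccos(-r[2,2])).round(2),'F',np.round(s['contact_force'],1),'gap',round(float(s['finger_gap']),4),'j6',round(float(s['joint_positions'][5]),2))
    print(' -> shift cm',sh.round(2),'spin',round(float(sp),1),'calls',round(max(np.linalg.norm(sh)/20.8,abs(sp)/35.8),2))
def snap(arm,n,f):
    i=arm.camera_info(n); p,d=arm.grab_frame(n); cv2.imwrite(f"pics/{f}.png",p[:,:,::-1]); np.savez(f"{f}.npz",p=p,d=d,**{k:np.array(v) for k,v in i.items()})
E
python3 - <<'E'
from h import *; from plant import arm
go(arm.state(),[.575,.2175,.28],89)
E
```

```text
t 0.15 pos [0.2213 0.6638 0.1911] yaw 71.56 tilt 0.05 F [0.5 0.7 0. ] gap 0.0909 j6 -0.03
 -> shift cm [-31.16  47.67  -8.86] spin -17.4 calls 2.77
```

>>> move_arm:
  commands:
    - [[-2.0,3.0,-4.0],-4,1]
    - [[-6.2,9.5,-8.0],-8,1]
    - [[-12.4,19.0,-8.9],-12,1]
    - [[-18,27,-8.9],-17.4,1]
    - [[-31.2,47.7,-8.9],-17.4,1]

```text
clock: 0.57
tool_pos: [0.3383, 0.5152, 0.2609]
eef_rot: [2.234, 2.209, 0.001]
contact_force: [1.0, 0.5, -1.2]
finger_gap: 0.0914
```

Run:
```python
from h import *; from plant import arm
go(arm.state(),[.575,.2175,.28],89)
```

```text
t 0.57 pos [0.3383 0.5152 0.2609] yaw 89.35 tilt 0.04 F [ 1.   0.5 -1.2] gap 0.0914 j6 -0.61
 -> shift cm [-29.49  24.01  -1.91] spin 0.3 calls 1.83
```

>>> move_arm:
  commands:
    - [[-29.5,24.0,-1.9],0.3,1]
    - [[-29.5,24.0,-1.9],0.3,1]
    - [[-29.5,24.0,-1.9],0.3,1]
    - [[-29.5,24.0,-1.9],0.3,1]
    - [[-29.5,24.0,-1.9],0.3,1]

```text
clock: 0.98
tool_pos: [0.4676, 0.3516, 0.2709]
eef_rot: [2.24, 2.203, 0.001]
contact_force: [-0.1, 1.0, -0.3]
finger_gap: 0.0909
```

Run:
```python
from h import *; from plant import arm
go(arm.state(),[.575,.2175,.28],89)
```

```text
t 0.98 pos [0.4676 0.3516 0.2709] yaw 89.05 tilt 0.03 F [-0.1  1.  -0.3] gap 0.0909 j6 -0.95
 -> shift cm [-13.23  10.96  -0.91] spin 0.1 calls 0.83
```

>>> move_arm:
  commands:
    - [[-13.2,11.0,-0.9],0,1]
    - [[-13.2,11.0,-0.9],0,1]
    - [[-13.2,11.0,-0.9],0,1]
    - [[-13.2,11.0,-0.9],0,1]
    - [[-13.2,11.0,-0.9],0,1]

```text
clock: 1.4
tool_pos: [0.5783, 0.2137, 0.2802]
eef_rot: [2.242, 2.199, 0.001]
contact_force: [0.1, 0.6, -0.2]
finger_gap: 0.0912
```

Run:
```python
from h import *; from plant import arm
go(arm.state(),[.575,.2175,.28],89)
snap(arm,'wrist','c_w')
p,d,c=cl('c_w.npz')
m=(c[...,0]>.45)&(c[...,0]<.7)&(c[...,1]>.1)&(c[...,1]<.35)&(c[...,2]>.114)&(c[...,2]<.126)&(d>0)
print(m.sum(),cv2.minAreaRect(c[m][:,:2].astype(np.float32)),c[m][:,2].mean())
```

```text
t 1.4 pos [0.5783 0.2137 0.2802] yaw 88.88 tilt 0.09 F [ 0.1  0.6 -0.2] gap 0.0912 j6 -1.23
 -> shift cm [ 0.37 -0.34  0.02] spin -0.1 calls 0.02
5013 ((0.5743799805641174, 0.21698246896266937), (0.05203374847769737, 0.11725837737321854), 89.1243667602539) 0.12069230477357946
```

View pics/c_w.png

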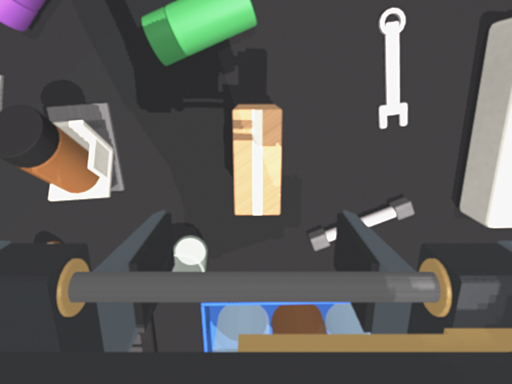

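>>> move_arm:
  commands:
    - [[0.35,-0.4,4],-0.2,1]
    - [[0.35,-0.4,8],-0.2,1]
    - [[0.35,-0.4,11.5],-0.2,1]
    - [[0.35,-0.4,14],-0.2,1]
    - [[0.35,-0.4,14],-0.2,1]

```text
clock: 1.87
tool_pos: [0.5701, 0.2178, 0.1347]
eef_rot: [-2.237, -2.202, 0.01]
contact_force: [-0.8, -0.3, -0.4]
finger_gap: 0.0913
```

Run:
```python
from h import *; from plant import arm
go(arm.state(),[.5745,.2172,.082],89.1)
```

```text
t 1.87 pos [0.5701 0.2178 0.1347] yaw 89.08 tilt 0.4 F [-0.8 -0.3 -0.4] gap 0.0913 j6 -1.23
 -> shift cm [-0.04  0.47  5.27] spin -0.0 calls 0.25
```

>>> move_arm:
  commands:
    - [[0,0.45,2],0,1]
    - [[0,0.45,4],0,1]
    - [[0,0.45,5.2],0,1]
    - [[0,0.45,5.2],0,1]
    - [[0,0.45,5.2],0,1]

```text
clock: 2.28
tool_pos: [0.5745, 0.218, 0.0836]
eef_rot: [-2.237, -2.202, 0.01]
contact_force: [0.0, 0.8, -0.6]
finger_gap: 0.0913
```

Run:
```python
from h import *; from plant import arm
go(arm.state(),[.5745,.2172,.082],89.1)
```

```text
t 2.28 pos [0.5745 0.218  0.0836] yaw 89.1 tilt 0.39 F [ 0.   0.8 -0.6] gap 0.0913 j6 -1.23
 -> shift cm [-0.08  0.01  0.16] spin -0.0 calls 0.01
```

>>> move_arm:
  commands:
    - [[-0.08,0,0.1],0,0.4]
    - [[-0.08,0,0.1],0,0.4]
    - [[-0.08,0,0.1],0,0.4]
    - [[-0.08,0,0.1],0,0.3]
    - [[-0.08,0,0.1],0,0.3]

```text
clock: 2.7
tool_pos: [0.5746, 0.2172, 0.0831]
eef_rot: [-2.237, -2.202, 0.009]
contact_force: [-1.1, 0.3, 0.2]
finger_gap: 0.0608
```

>>> move_arm:
  commands:
    - [[0,0,0],0,0.3]
    - [[0,0,0],0,0.3]
    - [[0,0,-0.3],0,0.3]
    - [[0,0,-1],0,0.3]
    - [[0,0,-2],0,0.3]

```text
clock: 3.12
tool_pos: [0.5741, 0.217, 0.103]
eef_rot: [-2.237, -2.201, 0.011]
contact_force: [-0.5, -0.2, -2.4]
finger_gap: 0.0516
```

Run:
```python
from h import *; from plant import arm
go(arm.state(),[.5745,.2172,.27],89.1)
```

```text
t 3.12 pos [0.5741 0.217  0.103 ] yaw 89.09 tilt 0.45 F [-0.5 -0.2 -2.4] gap 0.0516 j6 -1.23
 -> shift cm [ -0.03  -0.09 -16.7 ] spin -0.0 calls 0.8
```

Gripped. Lift.

>>> move_arm:
  commands:
    - [[0,0,-3.5],0,0.3]
    - [[0,0,-7],0,0.3]
    - [[0,0,-11],0,0.3]
    - [[0,0,-15],0,0.3]
    - [[0,0,-17.5],0,0.3]

```text
clock: 3.53
tool_pos: [0.5763, 0.2178, 0.2833]
eef_rot: [-2.238, -2.203, 0.005]
contact_force: [1.3, 0.5, -2.8]
finger_gap: 0.0518
```

Run:
```python
from h import *; from plant import arm
go(arm.state(),[.47,-.12,.29],73.8)
```

```text
t 3.53 pos [0.5763 0.2178 0.2833] yaw 89.1 tilt 0.2 F [ 1.3  0.5 -2.8] gap 0.0518 j6 -1.23
 -> shift cm [-33.95 -10.09  -0.59] spin 15.3 calls 1.7
```

Run:
```python
from h import *; from plant import arm
go(arm.state(),[.64,-.23,.28],73.8)
```

```text
t 3.53 pos [0.5763 0.2178 0.2833] yaw 89.1 tilt 0.2 F [ 1.3  0.5 -2.8] gap 0.0518 j6 -1.23
 -> shift cm [-44.67   7.08   0.37] spin 15.3 calls 2.17
```

>>> move_arm:
  commands:
    - [[-2.5,0.4,0.3],2,0.3]
    - [[-5.5,0.9,0.3],4,0.3]
    - [[-9,1.4,0.3],7,0.3]
    - [[-13,2,0.3],10,0.3]
    - [[-17,2.7,0.3],15,0.3]

```text
clock: 3.95
tool_pos: [0.6002, 0.046, 0.2816]
eef_rot: [-2.508, -1.891, 0.004]
contact_force: [1.0, 0.3, -2.7]
finger_gap: 0.0516
```

Run:
```python
from h import *; from plant import arm
go(arm.state(),[.64,-.23,.28],73.8)
```

```text
t 3.95 pos [0.6002 0.046  0.2816] yaw 74.03 tilt 0.16 F [ 1.   0.3 -2.7] gap 0.0516 j6 -1.25
 -> shift cm [-25.44  11.42   0.18] spin 0.2 calls 1.34
```

>>> move_arm:
  commands:
    - [[-4,1.8,0.2],0.2,0.3]
    - [[-8,3.6,0.2],0.2,0.3]
    - [[-12,5.4,0.2],0.2,0.3]
    - [[-16,7.2,0.2],0.2,0.3]
    - [[-20,9,0.2],0.2,0.3]

```text
clock: 4.37
tool_pos: [0.6297, -0.161, 0.2809]
eef_rot: [2.512, 1.887, -0.004]
contact_force: [1.5, 0.3, -2.7]
finger_gap: 0.0519
```

>>> move_arm:
  commands:
    - [[-3.5,1.6,0.0],0,0.3]
    - [[-5,2.2,0.0],0,0.3]
    - [[-5.6,2.5,0.0],0,0.3]
    - [[-5.6,2.5,0.0],0,0.3]
    - [[-5.6,2.5,0.0],0,0.3]

```text
clock: 4.78
tool_pos: [0.6379, -0.2208, 0.2812]
eef_rot: [-2.512, -1.887, 0.003]
contact_force: [1.1, 0.4, -2.0]
finger_gap: 0.0513
```

Run:
```python
from h import *; from plant import arm
go(arm.state(),[.64,-.23,.28],73.8)
snap(arm,'wrist','d_w')
p,d,c=cl('d_w.npz')
m=(c[...,0]>.4)&(c[...,0]<.64)&(c[...,1]>-.34)&(c[...,1]<-.10)&(c[...,2]>.062)&(c[...,2]<.078)&(d>0)
print(m.sum(),cv2.minAreaRect(c[m][:,:2].astype(np.float32)),c[m][:,2].mean())
```

```text
t 4.78 pos [ 0.6379 -0.2208  0.2812] yaw 73.83 tilt 0.12 F [ 1.1  0.4 -2. ] gap 0.0513 j6 -1.65
 -> shift cm [-0.82  0.46  0.12] spin 0.0 calls 0.05
3738 ((0.5233952403068542, -0.21098755300045013), (0.13831329345703125, 0.13063450157642365), 73.87330627441406) 0.07280944075361913
```

View pics/d_w.png

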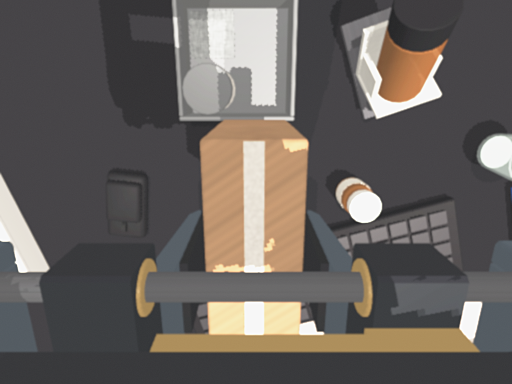

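Run:
```python
from h import *
for f in ['d_w.npz','a_top.npz','a_scene.npz']:
    p,d,c=cl(f)
    m=(c[...,0]>.4)&(c[...,0]<.66)&(c[...,1]>-.34)&(c[...,1]<-.10)&(c[...,2]>.062)&(c[...,2]<.080)&(d>0)
    a=np.radians(-16.15); B=np.array([[np.cos(a),-np.sin(a)],[np.sin(a),np.cos(a)]])
    q=(c[m][:,:2]-[.52,-.2085])@B   # to box frame
    print(f,[(round(np.percentile(q[:,i],k)*1000,1)) for i in (0,1) for k in (0,.5,2,98,99.5,100)])
    for i in (0,1):
        h,e=np.histogram(q[:,i]*1000,bins=np.arange(-80,81,2)); print([(int(b),int(n)) for b,n in zip(e,h) if abs(b)>56])
```

```text
d_w.npz [np.float64(-61.3), np.float64(-58.6), np.float64(-53.8), np.float64(68.0), np.float64(69.2), np.float64(69.3), np.float64(-70.6), np.float64(-70.0), np.float64(-69.3), np.float64(66.7), np.float64(67.3), np.float64(67.7)]
[(-80, 0), (-78, 0), (-76, 0), (-74, 0), (-72, 0), (-70, 0), (-68, 0), (-66, 0), (-64, 0), (-62, 4), (-60, 24), (-58, 23), (58, 62), (60, 38), (62, 20), (64, 220), (66, 214), (68, 68), (70, 0), (72, 0), (74, 0), (76, 0), (78, 0)]
[(-80, 0), (-78, 0), (-76, 0), (-74, 0), (-72, 23), (-70, 187), (-68, 226), (-66, 238), (-64, 19), (-62, 41), (-60, 53), (-58, 67), (58, 9), (60, 7), (62, 232), (64, 214), (66, 150), (68, 0), (70, 0), (72, 0), (74, 0), (76, 0), (78, 0)]
a_top.npz [np.float64(-71.1), np.float64(-70.9), np.float64(-70.4), np.float64(68.2), np.float64(68.6), np.float64(69.5), np.float64(-71.0), np.float64(-70.3), np.float64(-69.7), np.float64(66.7), np.float64(67.4), np.float64(67.4)]
[(-80, 0), (-78, 0), (-76, 0), (-74, 0), (-72, 32), (-70, 39), (-68, 29), (-66, 12), (-64, 4), (-62, 1), (-60, 3), (-58, 5), (58, 8), (60, 5), (62, 11), (64, 53), (66, 3
[... 274 characters left out ...]
0), (78, 0)]
a_scene.npz [np.float64(-68.9), np.float64(-68.7), np.float64(-67.7), np.float64(70.8), np.float64(71.5), np.float64(72.2), np.float64(-68.8), np.float64(-68.0), np.float64(-66.0), np.float64(71.1), np.float64(71.8), np.float64(73.1)]
[(-80, 0), (-78, 0), (-76, 0), (-74, 0), (-72, 0), (-70, 9), (-68, 17), (-66, 43), (-64, 10), (-62, 3), (-60, 3), (-58, 3), (58, 8), (60, 11), (62, 6), (64, 4), (66, 21), (68, 25), (70, 26), (72, 1), (74, 0), (76, 0), (78, 0)]
[(-80, 0), (-78, 0), (-76, 0), (-74, 0), (-72, 0), (-70, 3), (-68, 9), (-66, 29), (-64, 33), (-62, 12), (-60, 5), (-58, 7), (58, 2), (60, 3), (62, 2), (64, 7), (66, 25), (68, 46), (70, 32), (72, 2), (74, 0), (76, 0), (78, 0)]
```

Run:
```python
from h import *; from plant import arm
go(arm.state(),[.5285,-.1773,.28],73.85)
```

```text
t 4.83 pos [ 0.638  -0.2204  0.2812] yaw 73.87 tilt 0.12 F [ 0.5  0.2 -2.8] gap 0.052 j6 -1.65
 -> shift cm [  1.1  -11.71   0.13] spin 0.0 calls 0.57
```

>>> move_arm:
  commands:
    - [[0.3,-3.0,0.1],0,0.3]
    - [[0.6,-6.0,0.1],0,0.3]
    - [[0.9,-9.0,0.1],0,0.3]
    - [[1.1,-11.0,0.1],0,0.3]
    - [[1.1,-11.7,0.1],0,0.3]

```text
clock: 5.25
tool_pos: [0.5262, -0.1749, 0.2804]
eef_rot: [-2.509, -1.889, 0.004]
contact_force: [0.6, -1.1, -3.0]
finger_gap: 0.0514
```

Run:
```python
from h import *; from plant import arm
go(arm.state(),[.5285,-.1773,.17],73.85)
```

```text
t 5.25 pos [ 0.5262 -0.1749  0.2804] yaw 73.97 tilt 0.15 F [ 0.6 -1.1 -3. ] gap 0.0514 j6 -1.65
 -> shift cm [-0.16  0.31 11.04] spin 0.1 calls 0.53
```

>>> move_arm:
  commands:
    - [[-0.16,0.3,2.5],0.1,0.3]
    - [[-0.16,0.3,5],0.1,0.3]
    - [[-0.16,0.3,7.5],0.1,0.3]
    - [[-0.16,0.3,9.5],0.1,0.3]
    - [[-0.16,0.3,10],0.1,0.3]

```text
clock: 5.67
tool_pos: [0.5273, -0.1759, 0.1776]
eef_rot: [-2.507, -1.887, 0.007]
contact_force: [-1.5, -0.1, -3.5]
finger_gap: 0.0517
```

>>> move_arm:
  commands:
    - [[0,0,0],0,0.3]
    - [[0,0,0],0,0.3]
    - [[0,0,0],0,0.3]
    - [[0,0,0],0,0.3]
    - [[0,0,0],0,0.3]

```text
clock: 6.08
tool_pos: [0.5279, -0.1761, 0.1787]
eef_rot: [-2.508, -1.888, 0.005]
contact_force: [-1.1, -0.5, -2.7]
finger_gap: 0.0517
```

Run:
```python
from h import *; from plant import arm
go(arm.state(),[.5285,-.1773,.13],73.85)
snap(arm,'top','e_t');snap(arm,'scene','e_s')
a=cv2.imread('pics/e_t.png')[145:245,250:370];b=cv2.imread('pics/e_s.png')[120:220,150:270]
cv2.imwrite('pics/e.png',cv2.resize(np.hstack([a,b]),None,fx=3.3,fy=3.3,interpolation=cv2.INTER_CUBIC))
```

```text
t 6.08 pos [ 0.5279 -0.1761  0.1787] yaw 73.94 tilt 0.25 F [-1.1 -0.5 -2.7] gap 0.0517 j6 -1.65
 -> shift cm [-0.1   0.11  4.87] spin 0.1 calls 0.23
```

View pics/e.png

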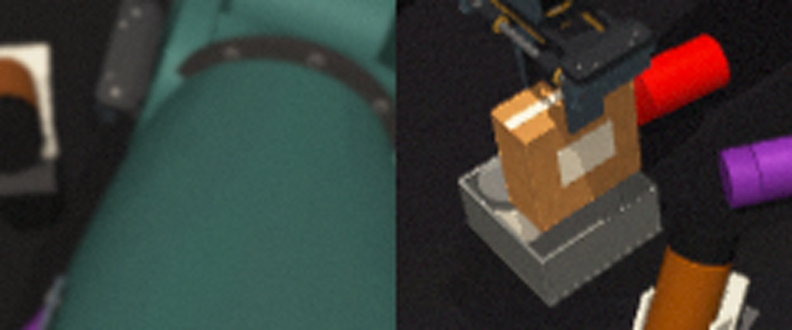

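The carton is held upright over the box's +y half (left pane hidden by the arm). Lowering it.

>>> move_arm:
  commands:
    - [[-0.1,0.1,1.5],0.1,0.3]
    - [[-0.1,0.1,3],0.1,0.3]
    - [[-0.1,0.1,4.5],0.1,0.3]
    - [[-0.1,0.1,5.5],0.1,0.3]
    - [[-0.1,0.1,6],0.1,0.3]

```text
clock: 6.6
tool_pos: [0.5275, -0.1771, 0.1171]
eef_rot: [-2.508, -1.884, 0.007]
contact_force: [0.4, 0.1, -2.4]
finger_gap: 0.0516
```

Run:
```python
from h import *; from plant import arm
go(arm.state(),[.5285,-.1773,.088],73.85)
```

```text
t 6.6 pos [ 0.5275 -0.1771  0.1171] yaw 73.83 tilt 0.35 F [ 0.4  0.1 -2.4] gap 0.0516 j6 -1.65
 -> shift cm [0.01 0.12 2.91] spin -0.0 calls 0.14
```

No contact, so it is inside the walls. Continue down slowly.

>>> move_arm:
  commands:
    - [[0,0.1,0.6],0,0.3]
    - [[0,0.1,1.2],0,0.3]
    - [[0,0.1,1.8],0,0.3]
    - [[0,0.1,2.3],0,0.3]
    - [[0,0.1,2.6],0,0.3]

```text
clock: 7.02
tool_pos: [0.5282, -0.1773, 0.0906]
eef_rot: [-2.508, -1.884, 0.007]
contact_force: [-0.5, 0.3, -3.0]
finger_gap: 0.0522
```

>>> move_arm:
  commands:
    - [[0,0,0.1],0,0.3]
    - [[0,0,0.2],0,0.3]
    - [[0,0,0.3],0,0.3]
    - [[0,0,0.4],0,0.3]
    - [[0,0,0.4],0,0.3]

```text
clock: 7.43
tool_pos: [0.5291, -0.1774, 0.0882]
eef_rot: [-2.509, -1.885, 0.006]
contact_force: [-5.4, 4.6, 18.5]
finger_gap: 0.0517
```

Run:
```python
from h import *; from plant import arm
go(arm.state(),[.5285,-.1773,.088],73.85)
```

```text
t 7.43 pos [ 0.5291 -0.1774  0.0882] yaw 73.84 tilt 0.3 F [-5.4  4.6 18.5] gap 0.0517 j6 -1.65
 -> shift cm [-0.   -0.06  0.02] spin -0.0 calls 0.0
```

Contact with the floor at the expected height (18 N). Relax slightly, then open.

>>> move_arm:
  commands:
    - [[0,0,-0.05],0,0.3]
    - [[0,0,-0.05],0,0.7]
    - [[0,0,-0.05],0,1]
    - [[0,0,-0.05],0,1]
    - [[0,0,-0.05],0,1]

```text
clock: 7.85
tool_pos: [0.5291, -0.1775, 0.0887]
eef_rot: [-2.509, -1.885, 0.006]
contact_force: [-0.1, -0.2, -0.3]
finger_gap: 0.0755
```

>>> move_arm:
  commands:
    - [[0,0,-0.5],0,1]
    - [[0,0,-3],0,1]
    - [[0,0,-7],0,1]
    - [[0,0,-11],0,1]
    - [[0,0,-15],0,1]

```text
clock: 8.27
tool_pos: [0.5294, -0.1774, 0.2406]
eef_rot: [-2.508, -1.885, 0.006]
contact_force: [0.3, -1.1, 0.7]
finger_gap: 0.0911
```

Run:
```python
from h import *; from plant import arm
# bottle from early frames
for f in ['a_top.npz','a_scene.npz','c_w.npz']:
    p,d,c=cl(f)
    m=(c[...,0]>.49)&(c[...,0]<.66)&(c[...,1]>-.1)&(c[...,1]<.06)&(d>0)
    hsv=cv2.cvtColor(p,cv2.COLOR_RGB2HSV)
    am=m&(hsv[...,1]>150)&(hsv[...,0]<20)&(c[...,2]>.04)
    blk=m&(hsv[...,2]<60)&(c[...,2]>.11)
    top=m&(c[...,2]>.14)
    for n,k in dict(amber=am,black=blk,both=am|blk).items():
        print(f,n,k.sum(),c[k].min(0).round(4),c[k].max(0).round(4),c[k].mean(0).round(4))
go(arm.state(),[.635,-.03,.28],89)
```

```text
a_top.npz amber 185 [ 0.5579 -0.0482  0.0627] [ 0.6169 -0.001   0.1365] [ 0.5871 -0.0235  0.1012]
a_top.npz black 418 [ 0.5073 -0.0539  0.122 ] [ 0.5668 -0.002   0.1572] [ 0.5346 -0.0276  0.1396]
a_top.npz both 598 [ 0.5073 -0.0539  0.0627] [ 0.6169 -0.001   0.1572] [ 0.5506 -0.0263  0.1278]
a_scene.npz amber 589 [ 0.5422 -0.0517  0.0438] [0.6239 0.0086 0.135 ] [ 0.5905 -0.0138  0.0929]
a_scene.npz black 291 [ 0.5096 -0.0524  0.114 ] [0.5707 0.0067 0.1583] [ 0.5476 -0.0188  0.1405]
a_scene.npz both 875 [ 0.5096 -0.0524  0.0438] [0.6239 0.0086 0.1583] [ 0.5764 -0.0155  0.1085]
c_w.npz amber 740 [ 0.5509 -0.0318  0.0494] [0.6186 0.0057 0.1319] [ 0.5879 -0.0113  0.0993]
c_w.npz black 1615 [ 0.507  -0.0455  0.1122] [0.5682 0.0049 0.1564] [ 0.5412 -0.0109  0.1377]
c_w.npz both 2355 [ 0.507  -0.0455  0.0494] [0.6186 0.0057 0.1564] [ 0.5559 -0.011   0.1256]
t 8.27 pos [ 0.5294 -0.1774  0.2406] yaw 73.83 tilt 0.33 F [ 0.3 -1.1  0.7] gap 0.0911 j6 -1.65
 -> shift cm [17.1   6.02 -3.99] spin -15.2 calls 0.89
```

>>> move_arm:
  commands:
    - [[3.4,1.2,-3],-4,1]
    - [[6.8,2.4,-4],-8,1]
    - [[10.3,3.6,-4],-12,1]
    - [[14,5,-4],-15.2,1]
    - [[17.1,6,-4],-15.2,1]

```text
clock: 8.68
tool_pos: [0.6362, -0.0278, 0.281]
eef_rot: [-2.233, -2.205, 0.004]
contact_force: [0.8, -0.2, -0.5]
finger_gap: 0.0913
```

>>> move_arm:
  commands:
    - [[0.1,0,0],0,1]
    - [[0,0,0],0,1]
    - [[0,0,0],0,1]
    - [[0,0,0],0,1]
    - [[0,0,0],0,1]

```text
clock: 9.1
tool_pos: [0.6356, -0.0289, 0.2812]
eef_rot: [-2.235, -2.203, 0.004]
contact_force: [0.9, -0.2, -1.0]
finger_gap: 0.0918
```

```bash
cat > fit.py <<'E'
from h import *
from scipy.optimize import least_squares
def fitb(fs):
    A=[]
    for f in fs:
        p,d,c=cl(f)
        hsv=cv2.cvtColor(p,cv2.COLOR_RGB2HSV)
        m=(c[...,0]>.49)&(c[...,0]<.66)&(c[...,1]>-.1)&(c[...,1]<.06)&(d>0)
        k=m&(((hsv[...,1]>150)&(hsv[...,0]<20)&(c[...,2]>.04))|((hsv[...,2]<60)&(c[...,2]>.11)))
        k=cv2.erode(k.astype(np.uint8),np.ones((3,3)))>0
        A.append(c[k])
    A=np.concatenate(A)
    def res(q):
        x,y,yaw=q
        ax=np.array([-np.sin(.6)*np.cos(yaw),-np.sin(.6)*np.sin(yaw),np.cos(.6)])
        b=np.array([x,y,.036]); w=A-b; h=w@ax; r=np.linalg.norm(w-h[:,None]*ax,axis=1)
        dr=r-.03; dh=h-.125
        return np.where(dr>dh,dr,dh)   # sdf of cylinder
    s=least_squares(res,[.59,-.02,0.],loss='soft_l1',f_scale=.002)
    return s.x,len(A),np.sqrt(np.mean(s.fun**2)) if 0 else np.median(abs(res(s.x)))
E
python3 - <<'E'
from fit import *; from plant import arm
go(arm.state(),[.635,-.03,.28],89)
snap(arm,'wrist','f_w')
for fs in (['a_top.npz'],['a_scene.npz'],['c_w.npz'],['f_w.npz'],['a_top.npz','a_scene.npz','f_w.npz']):
    print(fs,fitb(fs))
E
```

```text
t 9.1 pos [ 0.6356 -0.0289  0.2812] yaw 89.19 tilt 0.26 F [ 0.9 -0.2 -1. ] gap 0.0918 j6 -1.64
 -> shift cm [-0.11 -0.06  0.12] spin 0.2 calls 0.01
['a_top.npz'] (array([ 0.6002536 , -0.02325194,  0.05445062]), 479, np.float64(0.0008335758759570322))
['a_scene.npz'] (array([ 0.60193775, -0.02112472,  0.05372988]), 705, np.float64(0.001086291747475758))
['c_w.npz'] (array([ 0.60126043, -0.02341984,  0.04957476]), 1091, np.float64(0.00032252925763147713))
['f_w.npz'] (array([ 0.60847759, -0.03404215, -0.00737807]), 33167, np.float64(0.1881768530302072))
['a_top.npz', 'a_scene.npz', 'f_w.npz'] (array([ 0.6084125 , -0.03279863, -0.00595627]), 34351, np.float64(0.18783377173872895))
```

View pics/f_w.png

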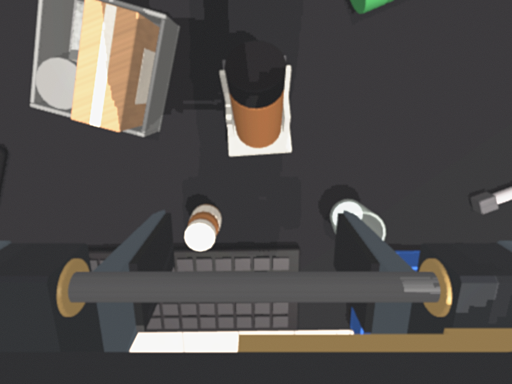

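The carton stands in the box beside the tub. The amber bottle is at (256,95). The fit needs the gripper pixels excluded, so I'll redo it.

```bash
sed -i "s/&(d>0)$/\&(d>0)\&(c[...,2]<.165)/" fit.py
python3 - <<'E'
from fit import *; from plant import arm
for fs in (['f_w.npz'],['a_top.npz','a_scene.npz','f_w.npz','c_w.npz']):
    print(fs,fitb(fs))
# carton top in box
p,d,c=cl('f_w.npz')
m=(c[...,0]>.4)&(c[...,0]<.64)&(c[...,1]>-.34)&(c[...,1]<-.10)&(c[...,2]>.115)&(c[...,2]<.135)&(d>0)
a=np.radians(-16.15); B=np.array([[np.cos(a),-np.sin(a)],[np.sin(a),np.cos(a)]])
q=(c[m][:,:2]-[.5192,-.2095])@B
print(cv2.minAreaRect(q.astype(np.float32)),c[m][:,2].mean(),c[m][:,2].std())
E
```

```text
['f_w.npz'] (array([ 0.60032889, -0.0224867 ,  0.05964227]), 3391, np.float64(0.0004614924341977966))
['a_top.npz', 'a_scene.npz', 'f_w.npz', 'c_w.npz'] (array([ 0.60052796, -0.02133332,  0.07585725]), 5666, np.float64(0.0005190322294415951))
((0.0017021559178829193, 0.03329506516456604), (0.052767474204301834, 0.11822174489498138), 89.91236114501953) 0.1254691531566279 0.001767814643643967
```

Run:
```python
from h import *; from plant import arm
go(arm.state(),[.543,-.026,.22],93.2)
```

```text
t 9.15 pos [ 0.6357 -0.0289  0.2812] yaw 89.19 tilt 0.26 F [-0.3  0.1  0.1] gap 0.0915 j6 -1.64
 -> shift cm [ 0.15 -9.25  6.16] spin -4.0 calls 0.53
```

>>> move_arm:
  commands:
    - [[0.15,-3,0],-4,1]
    - [[0.15,-6,2],-4,1]
    - [[0.15,-8.5,4],-4,1]
    - [[0.15,-9.2,6],-4,1]
    - [[0.15,-9.2,6],-4,1]

```text
clock: 9.57
tool_pos: [0.5397, -0.0264, 0.2185]
eef_rot: [-2.155, -2.276, 0.009]
contact_force: [0.1, -0.7, -0.2]
finger_gap: 0.0912
```

>>> move_arm:
  commands:
    - [[0,0,0],0,1]
    - [[0,0,0],0,1]
    - [[0,0,0],0,1]
    - [[0,0,0],0,1]
    - [[0,0,0],0,1]

```text
clock: 9.98
tool_pos: [0.5406, -0.0264, 0.2192]
eef_rot: [-2.156, -2.276, 0.007]
contact_force: [-0.4, 0.3, -0.5]
finger_gap: 0.091
```

Run:
```python
from h import *; from plant import arm
go(arm.state(),[.543,-.026,.101],93.2)
```

```text
t 9.98 pos [ 0.5406 -0.0264  0.2192] yaw 93.12 tilt 0.47 F [-0.4  0.3 -0.5] gap 0.091 j6 -1.72
 -> shift cm [1.000e-02 3.400e-01 1.182e+01] spin -0.1 calls 0.57
```

>>> move_arm:
  commands:
    - [[0,0.3,3],0,1]
    - [[0,0.3,6],0,1]
    - [[0,0.3,8.5],0,1]
    - [[0,0.3,10],0,1]
    - [[0,0.3,10.5],0,1]

```text
clock: 10.4
tool_pos: [0.5417, -0.026, 0.112]
eef_rot: [-2.154, -2.275, 0.01]
contact_force: [0.2, -0.1, 0.2]
finger_gap: 0.0911
```

Run:
```python
from h import *; from plant import arm
go(arm.state(),[.543,-.026,.101],93.2)
```

```text
t 10.4 pos [ 0.5417 -0.026   0.112 ] yaw 93.13 tilt 0.64 F [ 0.2 -0.1  0.2] gap 0.0911 j6 -1.72
 -> shift cm [-0.01  0.14  1.1 ] spin -0.1 calls 0.05
```

>>> move_arm:
  commands:
    - [[0,0.1,0.6],0,1]
    - [[0,0.1,1.1],0,1]
    - [[0,0.1,1.1],0,0.8]
    - [[0,0.1,1.1],0,0.6]
    - [[0,0.1,1.1],0,0.5]

```text
clock: 10.82
tool_pos: [0.5431, -0.026, 0.1018]
eef_rot: [-2.154, -2.275, 0.009]
contact_force: [-0.0, 0.0, 0.0]
finger_gap: 0.0741
```

>>> move_arm:
  commands:
    - [[0,0,0],0,0.4]
    - [[0,0,0],0,0.4]
    - [[0,0,0],0,0.4]
    - [[0,0,0],0,0.4]
    - [[0,0,0],0,0.4]

```text
clock: 11.23
tool_pos: [0.5435, -0.026, 0.1024]
eef_rot: [-2.155, -2.276, 0.008]
contact_force: [-0.7, 0.1, 7.2]
finger_gap: 0.0596
```

Run:
```python
from h import *; from plant import arm
go(arm.state(),[.543,-.026,.101],93.2)
snap(arm,'wrist','g_w')
```

```text
t 11.23 pos [ 0.5435 -0.026   0.1024] yaw 93.12 tilt 0.53 F [-0.7  0.1  7.2] gap 0.0596 j6 -1.72
 -> shift cm [ 0.   -0.05  0.14] spin -0.1 calls 0.01
```

View pics/g_w.png

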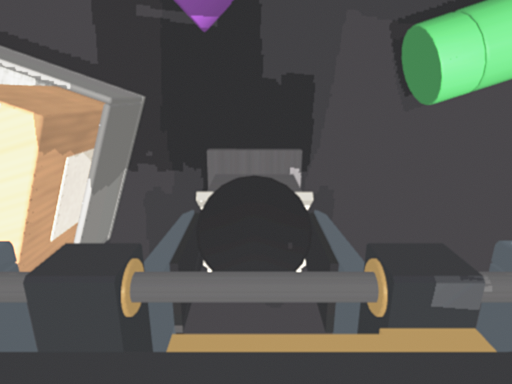

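Gripped (59.6 mm). Lift it out along the bottle's axis.

>>> move_arm:
  commands:
    - [[0,-0.5,-0.75],0,0.4]
    - [[0,-1.3,-1.9],0,0.4]
    - [[0,-2.2,-3.2],0,0.4]
    - [[0,-3.2,-4.7],0,0.4]
    - [[0,-4.2,-6.15],0,0.4]

```text
clock: 11.7
tool_pos: [0.5012, -0.0284, 0.1651]
eef_rot: [-2.155, -2.276, 0.009]
contact_force: [0.4, -0.1, -1.1]
finger_gap: 0.0597
```

>>> move_arm:
  commands:
    - [[0,-1,-1.5],0,0.4]
    - [[0,-2,-3],0,0.4]
    - [[0,-2.5,-4.5],0,0.4]
    - [[0,-2.5,-6],0,0.4]
    - [[0,-2.5,-6.5],0,0.4]

```text
clock: 12.12
tool_pos: [0.4769, -0.0299, 0.2325]
eef_rot: [-2.156, -2.277, 0.007]
contact_force: [0.8, -0.4, -2.2]
finger_gap: 0.0597
```

Run:
```python
from h import *; from plant import arm
go(arm.state(),[.543,-.026,.101],93.2)
snap(arm,'scene','h_s')
a=cv2.imread('pics/h_s.png')[60:260,140:340]
cv2.imwrite('pics/h.png',cv2.resize(a,None,fx=3,fy=3,interpolation=cv2.INTER_CUBIC))
```

```text
t 12.12 pos [ 0.4769 -0.0299  0.2325] yaw 93.12 tilt 0.42 F [ 0.8 -0.4 -2.2] gap 0.0597 j6 -1.74
 -> shift cm [1.00e-02 6.71e+00 1.31e+01] spin -0.1 calls 0.71
```

View pics/h.png

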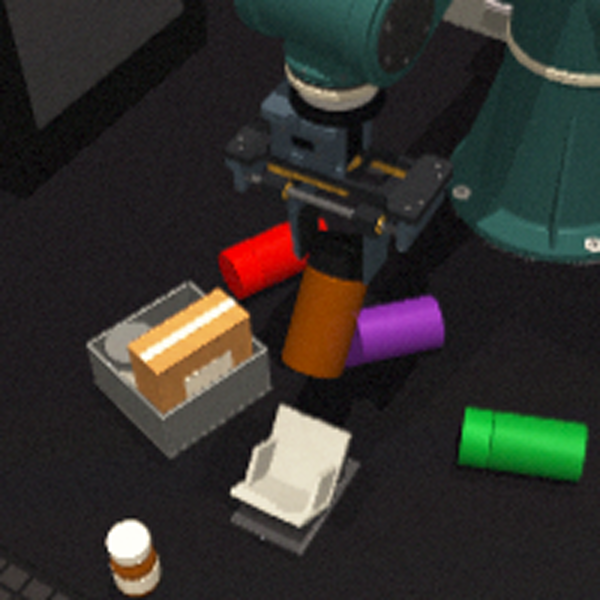

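The bottle is out; it still leans somewhat in the grip. I'll measure its tilt.

```bash
cat > tilt.py <<'E'
from h import *
from scipy.optimize import least_squares
def tiltfit(f,s,th0=.3,free=True):
    "fit axis (2 tilt comps) + centre xy at TCP height; amber pts near TCP"
    p,d,c=cl(f); P,r=tool(s); g=P+[0,0,.019]
    hsv=cv2.cvtColor(p,cv2.COLOR_RGB2HSV)
    near=(np.linalg.norm(c-(g-[0,0,.04]),axis=-1)<.13)&(d>0)
    k=near&(hsv[...,1]>150)&(hsv[...,0]<20)&(hsv[...,0]>5)
    n,lab,st,_=cv2.connectedComponentsWithStats(k.astype(np.uint8))
    k=lab==1+np.argmax(st[1:,4])
    k=cv2.erode(k.astype(np.uint8),np.ones((3,3)))>0
    A=c[k]; 
    def axd(q):
        v=np.array([q[0],q[1],1]); return v/np.linalg.norm(v)
    def res(q):
        ax=axd(q); w=A-(g+[q[2],q[3],0]); h=w@ax
        return np.linalg.norm(w-h[:,None]*ax,axis=1)-.03
    so=least_squares(res,[-th0,0,0,0],loss='soft_l1',f_scale=.002)
    ax=axd(so.x); w=A-(g+[so.x[2],so.x[3],0]); h=w@ax
    print(f,len(A),'axis',ax.round(3),'tilt',np.arccos(ax[2]).round(3),'off at grip mm',(so.x[2:]*1000).round(1),'lowest along axis from grip',np.percentile(h,[0,1,5]).round(4),'med res',np.median(abs(res(so.x))).round(4))
    # tilt in tool frame
    print('  axis in tool x,y:', (r.T@ax).round(3))
E
python3 - <<'E'
from tilt import *; from plant import arm
s=arm.state(); tiltfit('h_s.npz',s)
snap(arm,'top','h_t'); tiltfit('h_t.npz',s)
E
```

```text
h_s.npz 547 axis [-0.558 -0.035  0.829] tilt 0.593 off at grip mm [-0.8  1.2] lowest along axis from grip [-0.0987 -0.0976 -0.094 ] med res 0.0011
  axis in tool x,y: [-0.003 -0.564 -0.826]Traceback (most recent call last):
  File "<stdin>", line 3, in <module>
  File "tilt.py", line 10, in tiltfit
    k=lab==1+np.argmax(st[1:,4])
             ~~~~~~~~~^^^^^^^^^^
    return _wrapfunc(a, 'argmax', axis=axis, out=out, **kwds)
    return bound(*args, **kwds)
ValueError: attempt to get argmax of an empty sequence
```

It stays at 0.59 rad in the grip, with no swing. I'll upright it by pushing its foot against the outside of the box's fixed +x wall. First I'll go there high, turning the cap away from the box.

Run:
```python
from h import *; from plant import arm
p,d,c=cl('a_top.npz')
for n,u,v in [('jar',278,122),('mouse',385,152),('kbd',300,110),('kbdL',300,112)]: print(n,c[v,u].round(3))
go(arm.state(),[.6777,-.2554,.28],-106.15)
```

```text
jar [ 0.734 -0.104  0.073]
mouse [ 0.655 -0.417  0.033]
kbd [ 0.795 -0.176  0.018]
kbdL [ 0.789 -0.176  0.016]
t 12.22 pos [ 0.4771 -0.0299  0.2312] yaw 93.13 tilt 0.45 F [ 0.2  0.  -2.8] gap 0.0595 j6 -1.74
 -> shift cm [-23.61  18.76  -5.07] spin -160.7 calls 4.49
```

>>> move_arm:
  commands:
    - [[0,0.5,-2],7,0.4]
    - [[0,1.5,-4],14,0.4]
    - [[-2,3,-5],21,0.4]
    - [[-4,5,-5],28,0.4]
    - [[-6,7,-5],35,0.4]

```text
clock: 12.63
tool_pos: [0.5513, -0.0866, 0.2801]
eef_rot: [-2.746, -1.516, 0.01]
contact_force: [-0.1, 0.4, -1.6]
finger_gap: 0.0596
```

Run:
```python
from h import *; from plant import arm
go(arm.state(),[.6777,-.2554,.28],-106.15)
```

```text
t 12.63 pos [ 0.5513 -0.0866  0.2801] yaw 57.82 tilt 0.45 F [-0.1  0.4 -1.6] gap 0.0596 j6 -1.21
 -> shift cm [-7.55 19.69 -0.11] spin 164.0 calls 4.58
```

>>> move_arm:
  commands:
    - [[-1.5,4,0],7,0.4]
    - [[-3,8,0],14,0.4]
    - [[-4.5,12,0],21,0.4]
    - [[-6,16,0],28,0.4]
    - [[-7.5,19,0],35,0.4]

```text
clock: 13.05
tool_pos: [0.673, -0.2529, 0.2768]
eef_rot: [-3.078, -0.611, 0.014]
contact_force: [0.2, 0.4, -1.8]
finger_gap: 0.0593
```

>>> move_arm:
  commands:
    - [[0,0,0],7,0.4]
    - [[0,0,0],14,0.4]
    - [[0,0,0],21,0.4]
    - [[0,0,0],28,0.4]
    - [[0,0,0],35,0.4]

```text
clock: 13.47
tool_pos: [0.6724, -0.2529, 0.2747]
eef_rot: [-3.12, 0.352, 0.019]
contact_force: [-0.8, 0.2, -2.3]
finger_gap: 0.0595
```

>>> move_arm:
  commands:
    - [[0,0,0],7,0.4]
    - [[0,0,0],14,0.4]
    - [[0,0,0],21,0.4]
    - [[0,0,0],28,0.4]
    - [[0,0,0],35,0.4]

```text
clock: 13.88
tool_pos: [0.672, -0.2526, 0.2727]
eef_rot: [2.865, -1.282, -0.022]
contact_force: [0.5, -0.8, -2.9]
finger_gap: 0.059
```

>>> move_arm:
  commands:
    - [[0,0,0],7,0.4]
    - [[0,0,0],14,0.4]
    - [[0,0,0],21,0.4]
    - [[0,0,0],28,0.4]
    - [[0,0,0],35,0.4]

```text
clock: 14.3
tool_pos: [0.6715, -0.2524, 0.2707]
eef_rot: [2.337, -2.088, -0.024]
contact_force: [-0.2, -0.4, -1.3]
finger_gap: 0.0593
```

Run:
```python
from h import *; from plant import arm
go(arm.state(),[.6777,-.2554,.28],-106.15)
```

```text
t 14.3 pos [ 0.6715 -0.2524  0.2707] yaw -83.57 tilt 0.96 F [-0.2 -0.4 -1.3] gap 0.0593 j6 1.07
 -> shift cm [ 0.36 -0.57 -0.94] spin 22.6 calls 0.63
```

>>> move_arm:
  commands:
    - [[0.4,-0.6,0],7,0.4]
    - [[0.4,-0.6,2],14,0.4]
    - [[0.4,-0.6,4],22.6,0.4]
    - [[0.4,-0.6,6],22.6,0.4]
    - [[0.4,-0.6,8],22.6,0.4]

```text
clock: 14.72
tool_pos: [0.6759, -0.255, 0.1878]
eef_rot: [1.877, -2.505, -0.023]
contact_force: [-0.6, -0.2, -2.4]
finger_gap: 0.0597
```

Run:
```python
from tilt import *; from plant import arm
s=arm.state()
go(s,[.6777,-.2554,.11],-106.15)
snap(arm,'scene','i_s'); tiltfit('i_s.npz',s)
a=cv2.imread('pics/i_s.png')[60:260,60:300]
cv2.imwrite('pics/i.png',cv2.resize(a,None,fx=3,fy=3,interpolation=cv2.INTER_CUBIC))
```

```text
t 14.72 pos [ 0.6759 -0.255   0.1878] yaw -106.3 tilt 1.06 F [-0.6 -0.2 -2.4] gap 0.0597 j6 1.46
 -> shift cm [-0.01 -0.33  7.78] spin -0.2 calls 0.37
i_s.npz 318 axis [ 0.549 -0.158  0.821] tilt 0.608 off at grip mm [0.6 1.3] lowest along axis from grip [-0.0956 -0.0925 -0.0887] med res 0.0007
  axis in tool x,y: [-0.003 -0.556 -0.831]
```

View pics/i.png

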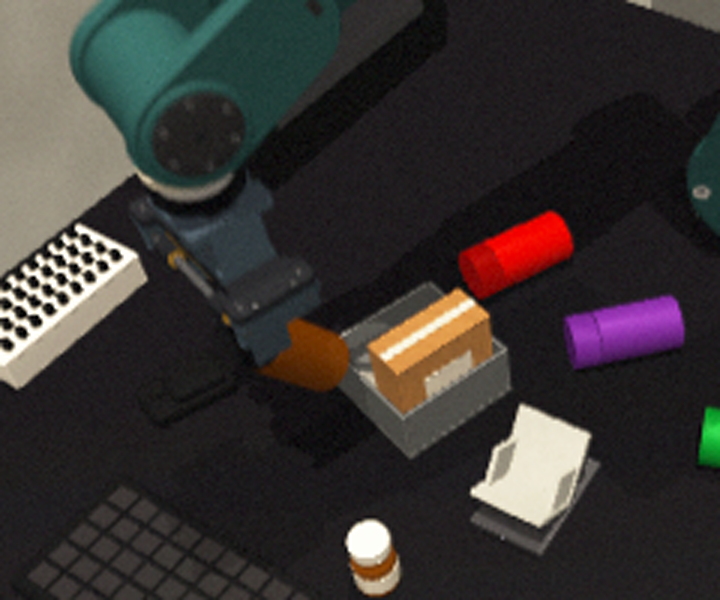

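The foot points at the box's +x wall and is clear of it, with the mouse far enough away. Lower beside the wall.

>>> move_arm:
  commands:
    - [[0,-0.4,2],0,0.4]
    - [[0,-0.4,4],0,0.4]
    - [[0,-0.4,6],0,0.4]
    - [[0,-0.4,8],0,0.4]
    - [[0,-0.4,8.8],0,0.4]

```text
clock: 15.18
tool_pos: [0.674, -0.254, 0.0917]
eef_rot: [1.877, -2.499, -0.036]
contact_force: [0.1, -0.4, -2.7]
finger_gap: 0.0594
```

Run:
```python
from tilt import *; from plant import arm
s=arm.state()
# final hand target: box(99.5,0)
b=np.array([.5192,-.2095]);ex=np.array([.9605,-.2782]); t=b+ex*.100
print(t, 'box coords', (s['tool_pos'][:2]-b)@ex,(s['tool_pos'][:2]-b)@[.2782,.9605])
go(s,[*t,.1],-106.15)
```

```text
[ 0.61525 -0.23732] box coords 0.16104163135771857 0.0003623693810470069
t 15.18 pos [ 0.674  -0.254   0.0917] yaw -106.18 tilt 1.61 F [ 0.1 -0.4 -2.7] gap 0.0594 j6 1.46
 -> shift cm [ 0.04  6.13 -0.66] spin -0.0 calls 0.3
```

>>> move_arm:
  commands:
    - [[0,0.3,-0.6],0,0.4]
    - [[0,0.8,-0.6],0,0.4]
    - [[0,1.2,-0.6],0,0.4]
    - [[0,1.6,-0.6],0,0.4]
    - [[0,2.0,-0.6],0,0.4]

```text
clock: 15.6
tool_pos: [0.6569, -0.2493, 0.1013]
eef_rot: [1.879, -2.502, -0.028]
contact_force: [4.3, -1.2, 0.9]
finger_gap: 0.0594
```

Run:
```python
from tilt import *; from plant import arm
s=arm.state()
b=np.array([.5192,-.2095]);ex=np.array([.9605,-.2782]); t=b+ex*.100
print('box coords', (s['tool_pos'][:2]-b)@ex,(s['tool_pos'][:2]-b)@[.2782,.9605])
go(s,[*t,.1],-106.15)
snap(arm,'scene','j_s'); tiltfit('j_s.npz',s)
```

```text
box coords 0.14330967946700154 0.0001242067862472479
t 15.6 pos [ 0.6569 -0.2493  0.1013] yaw -106.18 tilt 1.27 F [ 4.3 -1.2  0.9] gap 0.0594 j6 1.46
 -> shift cm [0.01 4.33 0.23] spin -0.0 calls 0.21
j_s.npz 252 axis [ 0.462 -0.127  0.878] tilt 0.5 off at grip mm [3.8 0.6] lowest along axis from grip [-0.0976 -0.0962 -0.0907] med res 0.0008
  axis in tool x,y: [-0.007 -0.46  -0.888]
```

The bottle is pivoting with only about 4 N of push (0.60 → 0.50 rad). Continue.

>>> move_arm:
  commands:
    - [[0,0.5,0],0,0.4]
    - [[0,1.0,0],0,0.4]
    - [[0,1.5,0],0,0.4]
    - [[0,2.0,0],0,0.4]
    - [[0,2.5,0],0,0.4]

```text
clock: 16.07
tool_pos: [0.6312, -0.2417, 0.1016]
eef_rot: [1.878, -2.501, -0.031]
contact_force: [3.0, -1.3, -0.4]
finger_gap: 0.0595
```

Run:
```python
from tilt import *; from plant import arm
s=arm.state()
b=np.array([.5192,-.2095]);ex=np.array([.9605,-.2782]); t=b+ex*.100
print('box coords', (s['tool_pos'][:2]-b)@ex,(s['tool_pos'][:2]-b)@[.2782,.9605])
go(s,[*t,.1],-106.15)
snap(arm,'scene','k_s'); tiltfit('k_s.npz',s)
```

```text
box coords 0.116522010292935 0.0002231638779509584
t 16.07 pos [ 0.6312 -0.2417  0.1016] yaw -106.17 tilt 1.37 F [ 3.  -1.3 -0.4] gap 0.0595 j6 1.46
 -> shift cm [0.02 1.65 0.2 ] spin -0.0 calls 0.08
k_s.npz 225 axis [ 0.038 -0.195  0.98 ] tilt 0.2 off at grip mm [-68.2  51.6] lowest along axis from grip [-0.054  -0.0496 -0.0444] med res 0.003
  axis in tool x,y: [ 0.176 -0.068 -0.982]
```

>>> move_arm:
  commands:
    - [[0,0.4,0],0,0.4]
    - [[0,0.8,0],0,0.4]
    - [[0,1.2,0],0,0.4]
    - [[0,1.5,0],0,0.4]
    - [[0,1.6,0],0,0.4]

```text
clock: 16.53
tool_pos: [0.6144, -0.2368, 0.1017]
eef_rot: [1.878, -2.5, -0.032]
contact_force: [2.1, -0.5, -1.1]
finger_gap: 0.0597
```

Run:
```python
from tilt import *; from plant import arm
s=arm.state()
b=np.array([.5192,-.2095]);ex=np.array([.9605,-.2782]); t=b+ex*.100
print('box coords', (s['tool_pos'][:2]-b)@ex,(s['tool_pos'][:2]-b)@[.2782,.9605])
go(s,[*t,.1],-106.15)
snap(arm,'scene','l_s')
a=cv2.imread('pics/l_s.png')[100:240,80:280]
cv2.imwrite('pics/l.png',cv2.resize(a,None,fx=4,fy=4,interpolation=cv2.INTER_CUBIC))
```

```text
box coords 0.09907408948684525 0.00024714977385278134
t 16.53 pos [ 0.6144 -0.2368  0.1017] yaw -106.18 tilt 1.45 F [ 2.1 -0.5 -1.1] gap 0.0597 j6 1.45
 -> shift cm [ 0.02 -0.1   0.17] spin -0.0 calls 0.01
```

View pics/l.png

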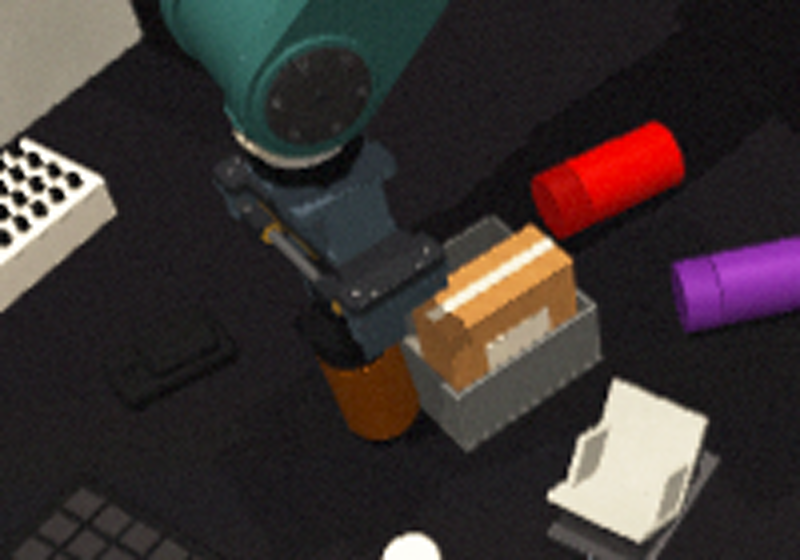

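```bash
sed -i "s/    n,lab,st/    if excl is not None: k=k\&excl(c)\n    n,lab,st/; s/free=True/excl=None/" tilt.py
python3 - <<'E'
from tilt import *; from plant import arm
s=arm.state()
b=np.array([.5192,-.2095]);ex=np.array([.9605,-.2782])
tiltfit('l_s.npz',s,0.,excl=lambda c:(c[...,:2]-b)@ex>.067)
print(tool(s)[1][:,2])
E
```

```text
l_s.npz 279 axis [ 0.072 -0.017  0.997] tilt 0.074 off at grip mm [ 9.6 -1.1] lowest along axis from grip [-0.0989 -0.0957 -0.0919] med res 0.0008
  axis in tool x,y: [-0.005 -0.048 -0.999]
[-0.02401025  0.00780282 -0.99968126]
```

>>> move_arm:
  commands:
    - [[0,0.2,0],0,0.4]
    - [[0,0.4,0],0,0.4]
    - [[0,0.6,0],0,0.4]
    - [[0,0.7,0],0,0.4]
    - [[0,0.7,0],0,0.4]

```text
clock: 17.0
tool_pos: [0.6076, -0.2348, 0.1018]
eef_rot: [1.878, -2.5, -0.032]
contact_force: [2.9, -0.1, -2.0]
finger_gap: 0.0593
```

Run:
```python
from tilt import *; from plant import arm
s=arm.state()
go(s,[.65,-.25,.22],-106)
snap(arm,'scene','m_s')
b=np.array([.5192,-.2095]);ex=np.array([.9605,-.2782])
tiltfit('m_s.npz',s,0.,excl=lambda c:(c[...,:2]-b)@ex>.067)
```

```text
t 17.0 pos [ 0.6076 -0.2348  0.1018] yaw -106.18 tilt 1.45 F [ 2.9 -0.1 -2. ] gap 0.0593 j6 1.45
 -> shift cm [  0.27  -4.2  -11.93] spin -0.2 calls 0.61
m_s.npz 285 axis [ 0.03  -0.013  0.999] tilt 0.032 off at grip mm [11.5 -2. ] lowest along axis from grip [-0.0995 -0.0956 -0.0926] med res 0.0008
  axis in tool x,y: [ 0.003 -0.007 -1.   ]
```

>>> move_arm:
  commands:
    - [[0,-0.5,0],0,0.4]
    - [[0,-1,-0.5],0,0.4]
    - [[0,-1.5,-2],0,0.4]
    - [[0,-2,-4.5],0,0.4]
    - [[0,-2.5,-7],0,0.4]

```text
clock: 17.47
tool_pos: [0.6332, -0.2422, 0.1714]
eef_rot: [1.877, -2.499, -0.036]
contact_force: [0.4, -0.0, -2.2]
finger_gap: 0.0595
```

>>> move_arm:
  commands:
    - [[0,0,-2],0,0.4]
    - [[0,0,-4.5],0,0.4]
    - [[0,0,-6.5],0,0.4]
    - [[0,0,-8],0,0.4]
    - [[0,0,-8.5],0,0.4]

```text
clock: 17.88
tool_pos: [0.6365, -0.2433, 0.2591]
eef_rot: [1.878, -2.5, -0.032]
contact_force: [-0.3, 0.0, -1.8]
finger_gap: 0.0596
```

Run:
```python
from tilt import *; from plant import arm
s=arm.state()
go(s,[.50,-.25,.26],-16.15)
snap(arm,'scene','n_s')
b=np.array([.5192,-.2095]);ex=np.array([.9605,-.2782])
tiltfit('n_s.npz',s,0.,excl=lambda c:(c[...,:2]-b)@ex>.067)
snap(arm,'wrist','n_w')
```

```text
t 17.88 pos [ 0.6365 -0.2433  0.2591] yaw -106.17 tilt 1.44 F [-0.3  0.  -1.8] gap 0.0596 j6 1.46
 -> shift cm [ 4.44 12.92  0.23] spin -90.0 calls 2.51
n_s.npz 388 axis [ 0.051 -0.016  0.999] tilt 0.053 off at grip mm [10.8 -1.8] lowest along axis from grip [-0.0985 -0.0953 -0.0928] med res 0.0007
  axis in tool x,y: [ 0.    -0.028 -1.   ]
```

View pics/n_w.png

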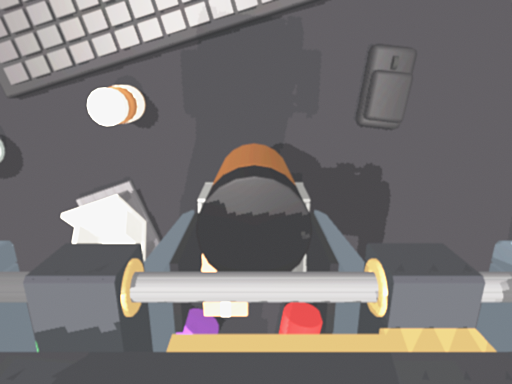

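The bottle is upright and clear of everything. I'll get the cap's centre from the wrist depth.

Run:
```python
from tilt import *; from plant import arm
s=arm.state();P,r=tool(s)
p,d,c=cl('n_w.npz')
t=(c-P)@r  # tool coords
for z0 in (-60,-50,-45,-40,-30,-20):
    pass
m=(d>0)&(abs(t[...,0])<.032)&(t[...,1]<.03)&(t[...,1]>-.06)&(t[...,2]<-.02)&(t[...,2]>-.07)
print(m.sum()); h,e=np.histogram(t[m][:,2]*1000,bins=np.arange(-70,-18,3)); print(list(zip(e,h)))
k=m&(t[...,2]<-.03)
q=t[k]; print(q.min(0),q.max(0))
# row-wise half-chord on left/right edges -> fit circle radius .03 to cap-top points
from scipy.optimize import minimize_scalar
for y in np.arange(-.06,.03,.006):
    w=q[(abs(q[:,1]-y)<.003)]
    if len(w): print(round(y,3),len(w),w[:,0].min().round(4),w[:,0].max().round(4),w[:,2].mean().round(4))
```

```text
11443
[(np.int64(-70), np.int64(145)), (np.int64(-67), np.int64(130)), (np.int64(-64), np.int64(133)), (np.int64(-61), np.int64(118)), (np.int64(-58), np.int64(110)), (np.int64(-55), np.int64(129)), (np.int64(-52), np.int64(120)), (np.int64(-49), np.int64(127)), (np.int64(-46), np.int64(130)), (np.int64(-43), np.int64(8011)), (np.int64(-40), np.int64(1498)), (np.int64(-37), np.int64(203)), (np.int64(-34), np.int64(163)), (np.int64(-31), np.int64(138)), (np.int64(-28), np.int64(127)), (np.int64(-25), np.int64(104)), (np.int64(-22), np.int64(57))]
[-0.03198368 -0.04060289 -0.06998234] [ 0.03199931  0.01680907 -0.03004424]
-0.042 193 -0.0088 0.0099 -0.0364
-0.036 902 -0.0186 0.0196 -0.0392
-0.03 1125 -0.0242 0.0253 -0.0401
-0.024 1202 -0.0271 0.0278 -0.0405
-0.018 1661 -0.032 0.032 -0.0435
-0.012 1603 -0.0311 0.0314 -0.0438
-0.006 1536 -0.0295 0.0305 -0.0438
-0.0 1353 -0.0295 0.0305 -0.0423
0.006 1091 -0.0295 0.0304 -0.0412
0.012 377 -0.0295 0.0305 -0.0431
0.018 28 -0.0294 0.0305 -0.0596
```

Run:
```python
from tilt import *; from plant import arm
s=arm.state(); go(s,[.4788,-.2394,.27],-16.15)
b=np.array([.5192,-.2095]);B=np.array([[.9605,.2782],[-.2782,.9605]])
from scipy.optimize import least_squares
for f in ('f_w.npz','a_top.npz','n_s.npz'):
    p,d,c=cl(f); q=(c[...,:2]-b)@B
    m=(d>0)&(q[...,0]>-.05)&(q[...,0]<.058)&(q[...,1]<-.005)&(q[...,1]>-.058)&(c[...,2]>.068)&(c[...,2]<.083)
    print(f,m.sum(),cv2.minEnclosingCircle(q[m].astype(np.float32)),c[m][:,2].mean())
```

```text
t 17.98 pos [ 0.6357 -0.2431  0.2569] yaw -106.18 tilt 1.55 F [ 0.  -0.1 -2.5] gap 0.0593 j6 1.46
 -> shift cm [ 4.02 15.2  -0.91] spin -90.0 calls 2.51
f_w.npz 1563 ((0.03399455547332764, -0.03320537880063057), 0.028876828029751778) 0.07571595929786985
a_top.npz 322 ((0.03304768726229668, -0.033638790249824524), 0.029231756925582886) 0.07446267995333193
n_s.npz 109 ((0.03568441420793533, -0.03064056485891342), 0.02859538421034813) 0.07498906676729014
```

>>> move_arm:
  commands:
    - [[0.5,1.5,-1.2],-7,0.4]
    - [[1,4,-1.2],-14,0.4]
    - [[2,7,-1.2],-21,0.4]
    - [[3,10,-1.2],-28,0.4]
    - [[4,13,-1.2],-35,0.4]

```text
clock: 18.4
tool_pos: [0.498, -0.2448, 0.2704]
eef_rot: [2.554, -1.815, -0.045]
contact_force: [-0.3, -1.0, -1.6]
finger_gap: 0.0592
```

Run:
```python
from tilt import *; from plant import arm
s=arm.state(); go(s,[.4788,-.2394,.27],-16.15)
```

```text
t 18.4 pos [ 0.498  -0.2448  0.2704] yaw -70.82 tilt 1.7 F [-0.3 -1.  -1.6] gap 0.0592 j6 0.74
 -> shift cm [-1.14  1.64  0.1 ] spin -54.7 calls 1.53
```

>>> move_arm:
  commands:
    - [[-0.5,0.5,0],-7,0.4]
    - [[-1.1,1,0],-14,0.4]
    - [[-1.1,1.6,0],-21,0.4]
    - [[-1.1,1.6,0],-28,0.4]
    - [[-1.1,1.6,0],-35,0.4]

```text
clock: 18.82
tool_pos: [0.4783, -0.2393, 0.2695]
eef_rot: [-2.991, 0.957, 0.05]
contact_force: [0.6, 0.6, -2.2]
finger_gap: 0.0594
```

>>> move_arm:
  commands:
    - [[0,0,0],-7,0.4]
    - [[0,0,0],-14,0.4]
    - [[0,0,0],-19.7,0.4]
    - [[0,0,0],-19.7,0.4]
    - [[0,0,0],-19.7,0.4]

```text
clock: 19.23
tool_pos: [0.4778, -0.2391, 0.2684]
eef_rot: [-3.104, 0.435, 0.052]
contact_force: [0.3, 0.2, -3.0]
finger_gap: 0.0592
```

Run:
```python
from tilt import *; from plant import arm
s=arm.state(); go(s,[.4788,-.2394,.20],-16.15)
print(tool(s)[1][:,2])
snap(arm,'scene','o_s')
tiltfit('o_s.npz',s,0.,excl=lambda c:c[...,2]>.14)
snap(arm,'wrist','o_w')
a=cv2.imread('pics/o_s.png')[60:220,100:300]
cv2.imwrite('pics/o.png',cv2.resize(a,None,fx=3.5,fy=3.5,interpolation=cv2.INTER_CUBIC))
```

```text
t 19.23 pos [ 0.4778 -0.2391  0.2684] yaw -15.96 tilt 1.93 F [ 0.3  0.2 -3. ] gap 0.0592 j6 -0.22
 -> shift cm [0.33 0.02 6.83] spin 0.2 calls 0.33
[-0.03159325  0.01164165 -0.99943301]
o_s.npz 362 axis [0.036 0.013 0.999] tilt 0.038 off at grip mm [ 3.  11.1] lowest along axis from grip [-0.099  -0.0972 -0.0919] med res 0.0008
  axis in tool x,y: [-0.003 -0.025 -1.   ]
```

View pics/o.png

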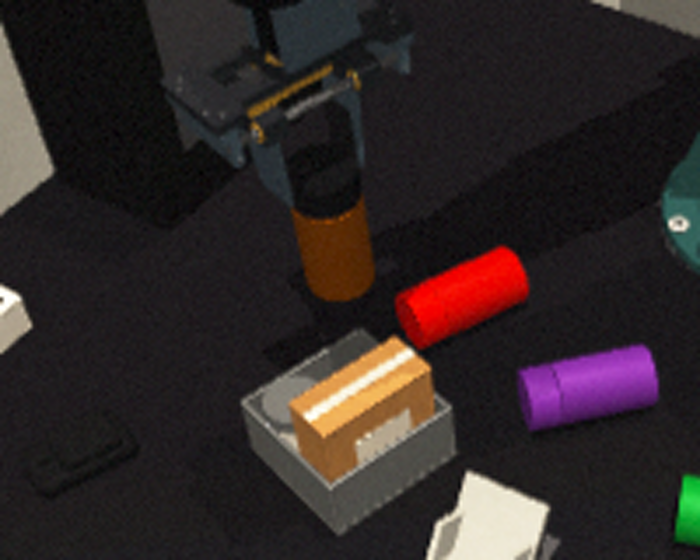

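View pics/o_w.png

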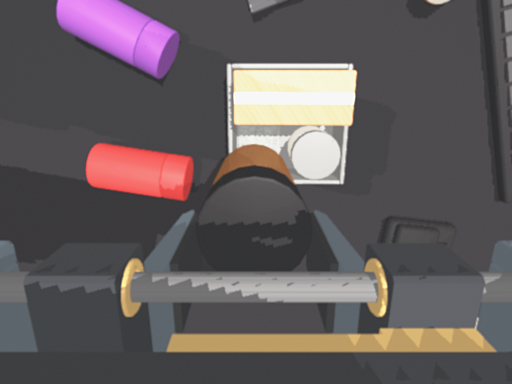

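Upright within 0.04 rad. Lower it into the −x/−y corner, centring first.

Run:
```python
from tilt import *; from plant import arm
s=arm.state(); go(s,[.4812,-.2401,.20],-16.15)
```

```text
t 19.33 pos [ 0.478  -0.2392  0.2688] yaw -15.97 tilt 1.89 F [ 0.4  0.1 -3.4] gap 0.0591 j6 -0.22
 -> shift cm [0.55 0.02 6.87] spin 0.2 calls 0.33
```

>>> move_arm:
  commands:
    - [[0.3,0,1],0.2,0.4]
    - [[0.55,0,3],0.2,0.4]
    - [[0.55,0,5],0.2,0.4]
    - [[0.55,0,6.5],0.2,0.4]
    - [[0.55,0,6.8],0.2,0.4]

```text
clock: 19.75
tool_pos: [0.4797, -0.2391, 0.1973]
eef_rot: [-3.101, 0.443, 0.057]
contact_force: [-1.3, 0.3, -1.8]
finger_gap: 0.0595
```

Run:
```python
from tilt import *; from plant import arm
s=arm.state(); go(s,[.4812,-.2401,.16],-16.15)
snap(arm,'scene','p_s')
tiltfit('p_s.npz',s,0.,excl=lambda c:c[...,2]>.13)
```

```text
t 19.75 pos [ 0.4797 -0.2391  0.1973] yaw -16.26 tilt 2.13 F [-1.3  0.3 -1.8] gap 0.0595 j6 -0.22
 -> shift cm [0.31 0.07 3.72] spin -0.1 calls 0.18
p_s.npz 249 axis [0.052 0.023 0.998] tilt 0.057 off at grip mm [ 3.8 11.6] lowest along axis from grip [-0.0779 -0.0763 -0.074 ] med res 0.0008
  axis in tool x,y: [ 0.006 -0.04  -0.999]
```

>>> move_arm:
  commands:
    - [[0.3,0.05,0.8],0,0.4]
    - [[0.3,0.05,1.6],0,0.4]
    - [[0.3,0.05,2.4],0,0.4]
    - [[0.3,0.05,3.0],0,0.4]
    - [[0.3,0.05,3.0],0,0.4]

```text
clock: 20.22
tool_pos: [0.4812, -0.2399, 0.1669]
eef_rot: [-3.101, 0.443, 0.058]
contact_force: [0.1, -0.6, -3.3]
finger_gap: 0.0595
```

Run:
```python
from tilt import *; from plant import arm
s=arm.state(); go(s,[.4812,-.2401,.12],-16.15)
snap(arm,'wrist','q_w'); snap(arm,'scene','q_s')
a=cv2.imread('pics/q_s.png')[120:220,140:260]
cv2.imwrite('pics/q.png',cv2.resize(a,None,fx=5,fy=5,interpolation=cv2.INTER_CUBIC))
```

```text
t 20.22 pos [ 0.4812 -0.2399  0.1669] yaw -16.25 tilt 2.18 F [ 0.1 -0.6 -3.3] gap 0.0595 j6 -0.22
 -> shift cm [0.18 0.03 4.69] spin -0.1 calls 0.23
```

View pics/q_w.png

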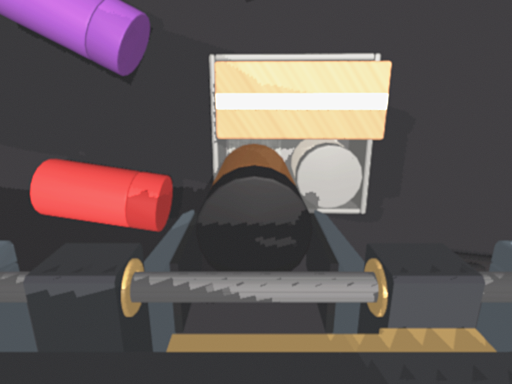

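View pics/q.png

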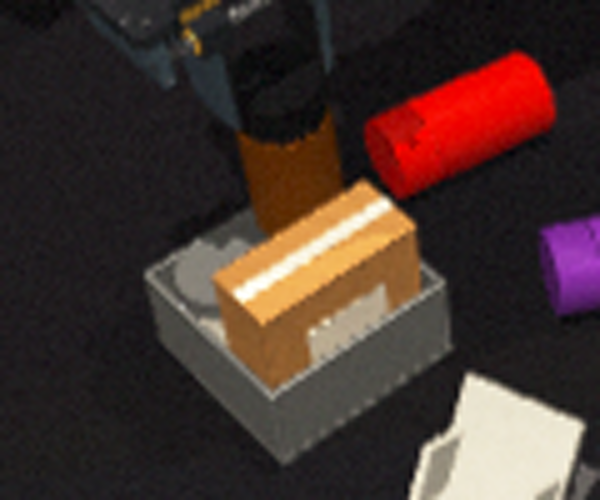

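>>> move_arm:
  commands:
    - [[0.05,0,1],0,0.4]
    - [[0.1,0,2],0,0.4]
    - [[0.15,0,3],0,0.4]
    - [[0.18,0,4],0,0.4]
    - [[0.2,0,4.6],0,0.4]

```text
clock: 20.73
tool_pos: [0.4815, -0.2398, 0.1203]
eef_rot: [-3.101, 0.443, 0.059]
contact_force: [-0.9, -1.1, -1.7]
finger_gap: 0.059
```

Run:
```python
from tilt import *; from plant import arm
s=arm.state(); go(s,[.4812,-.2401,.092],-16.15)
```

```text
t 20.73 pos [ 0.4815 -0.2398  0.1203] yaw -16.25 tilt 2.2 F [-0.9 -1.1 -1.7] gap 0.059 j6 -0.21
 -> shift cm [0.08 0.04 2.83] spin -0.1 calls 0.14
```

Inside without contact (foot about 37 mm above the bench). Continue gently.

>>> move_arm:
  commands:
    - [[0.02,0,0.6],0,0.4]
    - [[0.04,0,1.2],0,0.4]
    - [[0.06,0,1.8],0,0.4]
    - [[0.08,0,2.3],0,0.4]
    - [[0.08,0,2.6],0,0.4]

```text
clock: 21.15
tool_pos: [0.4813, -0.2397, 0.0937]
eef_rot: [-3.101, 0.443, 0.059]
contact_force: [-0.1, 0.8, -1.8]
finger_gap: 0.0594
```

>>> move_arm:
  commands:
    - [[0,0,0.1],0,0.4]
    - [[0,0,0.2],0,0.4]
    - [[0,0,0.3],0,0.4]
    - [[0,0,0.4],0,0.4]
    - [[0,0,0.5],0,0.4]

```text
clock: 21.57
tool_pos: [0.4827, -0.2409, 0.0918]
eef_rot: [-3.102, 0.442, 0.055]
contact_force: [-11.5, 1.6, 45.3]
finger_gap: 0.0592
```

Run:
```python
from tilt import *; from plant import arm
s=arm.state(); go(s,[.4812,-.2401,.088],-16.15)
```

```text
t 21.57 pos [ 0.4827 -0.2409  0.0918] yaw -16.23 tilt 2.07 F [-11.5   1.6  45.3] gap 0.0592 j6 -0.21
 -> shift cm [-0.15 -0.03  0.39] spin -0.1 calls 0.02
```

Contact near floor height. Relieve the pressure and check before releasing.

>>> move_arm:
  commands:
    - [[0,0,-0.1],0,0.4]
    - [[0,0,-0.15],0,0.4]
    - [[0,0,-0.15],0,0.4]
    - [[0,0,-0.15],0,0.4]
    - [[0,0,-0.15],0,0.4]

```text
clock: 21.98
tool_pos: [0.4825, -0.2407, 0.0929]
eef_rot: [-3.102, 0.442, 0.056]
contact_force: [-0.2, 0.4, -2.9]
finger_gap: 0.0589
```

Run:
```python
from tilt import *; from plant import arm
s=arm.state(); go(s,[.4812,-.2401,.088],-16.15)
P,r=tool(s)
snap(arm,'wrist','r_w'); p,d,c=cl('r_w.npz'); t=(c-P)@r
m=(d>0)&(abs(t[...,0])<.02)&(t[...,1]<.0)&(t[...,1]>-.04)&(t[...,2]<-.036)&(t[...,2]>-.046)
A=c[m]; X=np.c_[A[:,:2]-A[:,:2].mean(0),np.ones(len(A))]; k=np.linalg.lstsq(X,A[:,2],rcond=None)[0]; print('cap plane slope',k)
m=(d>0)&(abs(t[...,0])<.035)&(t[...,1]<.0)&(t[...,1]>-.06)&(c[...,2]<.14)&(c[...,2]>.11)
print('tool y min',t[m][:,1].min())
```

```text
t 21.98 pos [ 0.4825 -0.2407  0.0929] yaw -16.22 tilt 2.1 F [-0.2  0.4 -2.9] gap 0.0589 j6 -0.21
 -> shift cm [-0.12 -0.02  0.5 ] spin -0.1 calls 0.02
cap plane slope [-0.05884927 -0.00787759  0.1325351 ]
tool y min -0.05999396198213033
```

View pics/r_w.png

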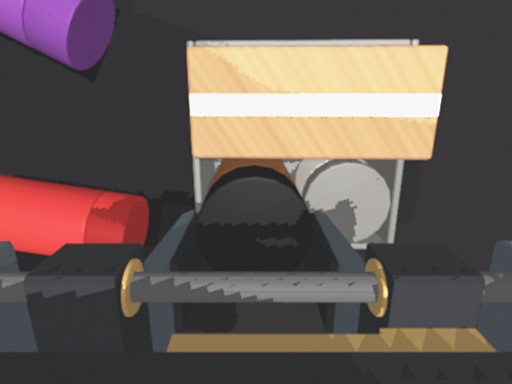

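>>> move_arm:
  commands:
    - [[0,0,0.07],0,0.4]
    - [[0,0,0.07],0,0.67]
    - [[0,0,0.07],0,0.67]
    - [[0,0,0.07],0,0.69]
    - [[0,0,0.07],0,0.72]

```text
clock: 22.45
tool_pos: [0.4825, -0.2407, 0.0922]
eef_rot: [-3.102, 0.442, 0.056]
contact_force: [-0.3, 0.5, 0.3]
finger_gap: 0.0652
```

>>> move_arm:
  commands:
    - [[0,0,0],0,0.75]
    - [[0,0,0],0,0.8]
    - [[0,0,0],0,0.9]
    - [[0,0,0],0,1]
    - [[0,0,0],0,1]

```text
clock: 22.87
tool_pos: [0.4825, -0.2407, 0.0923]
eef_rot: [-3.102, 0.442, 0.056]
contact_force: [0.4, -0.0, 0.4]
finger_gap: 0.0896
```

Run:
```python
from tilt import *; from plant import arm
s=arm.state(); go(s,[.4812,-.2401,.088],-16.15)
snap(arm,'wrist','s_w')
```

```text
t 22.87 pos [ 0.4825 -0.2407  0.0923] yaw -16.22 tilt 2.09 F [ 0.4 -0.   0.4] gap 0.0896 j6 -0.21
 -> shift cm [-0.13 -0.02  0.43] spin -0.1 calls 0.02
```

View pics/s_w.png

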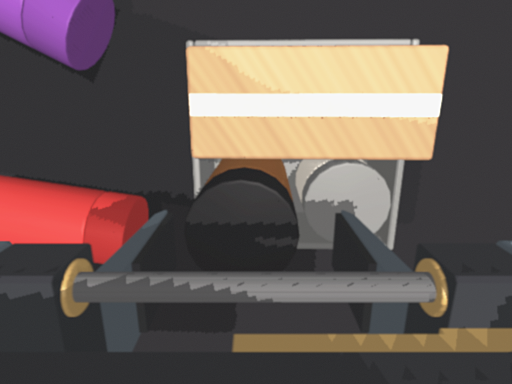

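Released; the bottle rocked upright. Retract straight up.

>>> move_arm:
  commands:
    - [[-0.1,0,-1],0,1]
    - [[-0.1,0,-3],0,1]
    - [[-0.2,0,-6.5],0,1]
    - [[-0.3,0,-10],0,1]
    - [[-0.4,0,-14],0,1]

```text
clock: 23.33
tool_pos: [0.4827, -0.2409, 0.2338]
eef_rot: [-3.102, 0.442, 0.058]
contact_force: [0.4, -0.5, 0.1]
finger_gap: 0.0912
```

Run:
```python
from tilt import *; from plant import arm
s=arm.state(); go(s,[.62,-.05,.30],-16.15)
```

```text
t 23.33 pos [ 0.4827 -0.2409  0.2338] yaw -16.22 tilt 2.18 F [ 0.4 -0.5  0.1] gap 0.0912 j6 -0.22
 -> shift cm [  7.59 -22.19  -6.85] spin -0.1 calls 1.17
```

>>> move_arm:
  commands:
    - [[0,0,-3],0,1]
    - [[0,2,-6],0,1]
    - [[0,4,-9],0,1]
    - [[1,6,-10],0,1]
    - [[2,7,-10],0,1]

```text
clock: 23.75
tool_pos: [0.4866, -0.3173, 0.337]
eef_rot: [-3.104, 0.444, 0.05]
contact_force: [0.1, -0.4, 0.3]
finger_gap: 0.091
```

>>> move_arm:
  commands:
    - [[0,0,0],0,1]
    - [[0,0,0],0,1]
    - [[0,0,0],0,1]
    - [[0,0,0],0,1]
    - [[0,0,0],0,1]

```text
clock: 24.17
tool_pos: [0.4863, -0.3164, 0.3362]
eef_rot: [-3.104, 0.443, 0.052]
contact_force: [-0.6, -0.4, 0.0]
finger_gap: 0.0915
```

Run:
```python
from tilt import *; from plant import arm
s=arm.state(); go(s,[.62,-.05,.30],-16.15)
snap(arm,'wrist','t_w'); snap(arm,'scene','t_s')
b=np.array([.5192,-.2095]);B=np.array([[.9605,.2782],[-.2782,.9605]])
for f in ('t_w.npz','t_s.npz'):
    p,d,c=cl(f); q=(c[...,:2]-b)@B; z=c[...,2]
    def pl(m,n):
        A=np.c_[q[m],z[m]]; X=np.c_[A[:,:2]-A[:,:2].mean(0),np.ones(len(A))]; k=np.linalg.lstsq(X,A[:,2],rcond=None)[0]
        print(f,n,m.sum(),'slope',k[:2].round(3),'z',k[2].round(4),cv2.minEnclosingCircle(A[:,:2].astype(np.float32)),cv2.minAreaRect(A[:,:2].astype(np.float32)))
    ins=(d>0)&(abs(q[...,0])<.075)&(abs(q[...,1])<.075)
    er=lambda m:cv2.erode(m.astype(np.uint8),np.ones((3,3)))>0
    dark=p.max(-1)<90
    pl(ins&(z>.122)&(z<.14)&(q[...,1]<.006),'bottle')
    pl(ins&(z>.118)&(z<.135)&(q[...,1]>.008),'carton')
    pl(ins&(z>.069)&(z<.083)&(q[...,1]<-.005)&(q[...,0]>.004)&(q[...,0]<.06)&(q[...,1]>-.06),'tub')
a=cv2.imread('pics/t_s.png')[120:220,140:260]
cv2.imwrite('pics/t.png',cv2.resize(a,None,fx=5,fy=5,interpolation=cv2.INTER_CUBIC))
```

```text
t 24.17 pos [ 0.4863 -0.3164  0.3362] yaw -16.24 tilt 1.94 F [-0.6 -0.4  0. ] gap 0.0915 j6 -0.33
 -> shift cm [  5.51 -29.31   3.47] spin -0.1 calls 1.44
t_w.npz bottle 2123 slope [-0.001 -0.001] z 0.1308 ((-0.03321809321641922, -0.03226933255791664), 0.029952915385365486) ((-0.032945189625024796, -0.032058753073215485), (0.05856812000274658, 0.05811097100377083), 0.06944842636585236)
t_w.npz carton 5174 slope [-0.001 -0.002] z 0.1258 ((0.0010629873722791672, 0.03226925805211067), 0.06317899376153946) ((0.0010062679648399353, 0.033415794372558594), (0.11815478652715683, 0.050709743052721024), 0.16796688735485077)
t_w.npz tub 1516 slope [-0.001 -0.001] z 0.0757 ((0.03348367661237717, -0.0337040089070797), 0.028854265809059143) ((0.03279954940080643, -0.032562240958213806), (0.05406053364276886, 0.05448522791266441), 0.6058447360992432)
t_s.npz bottle 226 slope [-0.008 -0.024] z 0.1296 ((-0.02990962564945221, -0.02858435921370983), 0.03143740072846413) ((-0.030309148132801056, -0.02791394293308258), (0.0584850050508976, 0.05964219197630882), 48.77717590332031)
t_s.npz carton 550 slope [-0.    -0.017] z 0.1247 ((0.002082700375467539, 0.035052284598350525), 0.06335875391960144) ((0.0028326474130153656, 0.03632073104381561), (0.055797167122364044, 0.1193447932600975), 89.49981689453125)
t_s.npz tub 116 slope [ 0.003 -0.015] z 0.0748 ((0.03398481756448746, -0.0338762104511261), 0.0338100790977478) ((0.03526837378740311, -0.034636788070201874), (0.053126104176044464, 0.046715740114450455), 8.481173515319824)
```

View pics/t_w.png

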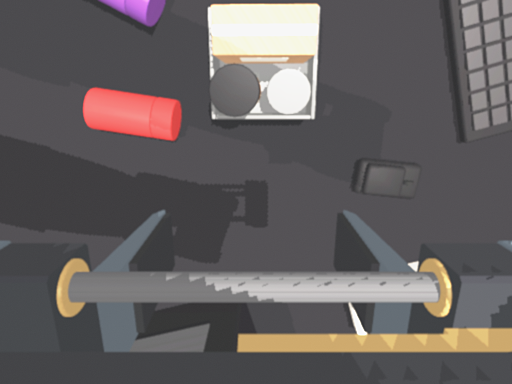

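View pics/t.png

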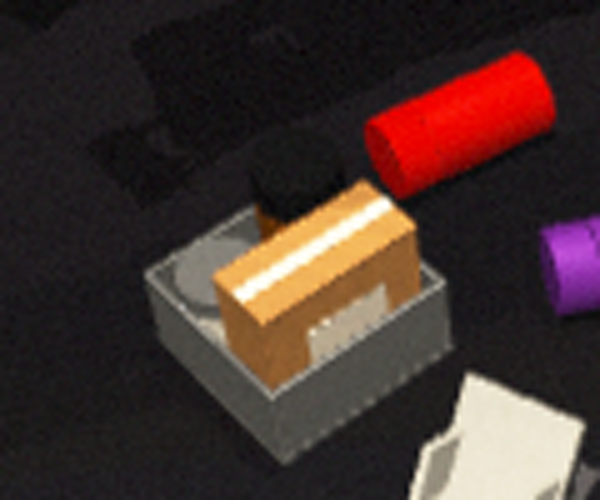

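All three stand level in the box: tops at 130.8, 125.8 and 75.7 mm, slopes ≤ 0.002. Each centre is well within its limits, and the hand is clear. Handing in.

Run:
```python
from plant import arm
print(arm.finish_job())
```

```text
the job is handed in; nothing more can be done
None
```

I packed the carton first, then the bottle, and handed the job in at about 24 s of the 64 s. The job reports no verdict, so what follows is from my own last checks.

**How it went:** I set the carton down in the +y half and felt it touch the floor at about 18 N. The bottle did not swing upright when I lifted it from the rest. I uprighted it by pushing its foot against the outside of the box's +x wall, with a few newtons of force. It went into the −x/−y corner. Touchdown there peaked at about 45 N at the wrist, under the 120 N limit, and I eased off before releasing.

**Last checks (wrist camera, box frame, taken before handing in):**

| Item | x, y (mm) | Top above bench (mm) | Expected if on the floor (mm) |
|---|---|---|---|
| Bottle | −33, −32 | 130.8 | 130 |
| Carton | +1, +33 | 125.8 | 125 |
| Tub | +34, −33 | 75.7 | 75 |

- **Tilt:** the wrist camera showed slopes of at most 0.002 on all three tops.
- **Disagreement between cameras:** the coarser scene camera differed by up to about 4 mm and 0.024 rad, which is still within the limits.
- **Robot:** the gripper was open and clear of everything.
- **Bystanders:** I did not touch any, as far as I saw in the pictures and forces, but I did not measure their positions again at the end.
- **Not as planned:** the bottle slid about 11 mm across the pads while I uprighted it, and the tool drifted to about 2 degrees of tilt. I corrected for the slide when placing the bottle, and it settled flat on release.

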